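Flip the hex key and nip up the last reactor screw

ROBOT

A 6-joint arm with a two-finger parallel gripper is mounted at the origin on the work surface. World frame = base frame: x ahead of the robot, y to its left, z up, the work surface at z = 0. Lengths are in mm, angles in rad, forces in N, time in s.
With the tool pointing down it reaches from about 275 to 1000 mm from the base axis. Payload 8.4 kg.
Tool frame: the origin (TCP) lies at the centre of the arm's flange, where the gripper is bolted on; the fingertips stand 173 mm ahead of it and the grasp point (between the pads) lies 155 mm ahead of it (r.nose_length is the distance from the TCP to the fingertips, in mm); z points along the fingers, y is the direction in which the jaws open and shut (so a half turn about z gives the same grasp; the last joint's range is limited). The gripper opens to 85 mm and grips with 20 to 120 N. Pads are 22 mm wide; open, the fingers measure 114 mm over their backs; the gripper's body (76 mm by 85 mm) begins 54 mm behind the grasp point. The pads swing forward as they close: fully open they stand 13 mm farther back than shut.
Start: joints at [1.111, 0.353, 1.633, -0, 1.155, -0.002], TCP at [276.234, 560.646, 404.681] pointing down, gripper open.
Joint ranges: [-2.63, 2.63], [-0.92, 2.1], [0.06, 2.66], [-1.3, 4.44], [0, 2.69], [-3.02, 3.02]. Speed limits (rad/s): [2.22, 2.22, 2.79, 3.14, 3.14, 3.14].

INTERFACE

Orientations are given as [roll, pitch, yaw] about the fixed x, y, z axes, in that order (R = Rz(yaw) Ry(pitch) Rx(roll)).
In Python, from rig import r, grab_frame, workorder gives the robot as it stands.
- The arm moves only by the tool carry_out, never from a script. Its argument "steps" is a list that holds one entry, the list of rows, each a list of 5 numbers: the opening in per cent of the stroke, from 0 (shut) to 100 (fully open), then the shift along the tool's x, y, z in m, then the turn about the tool's z in degrees. In form: [[[jaw, x, y, z, spin], ...]]. A call has 1 to 8 rows; each row is the pose to reach, as a shift and turn from the pose measured when the call began, along the tool's axes at that moment; what a row does not reach only later rows make up. A row lasts 1/10 s, in which the tool goes at most 50 mm and 8.59 degrees, less where a joint would pass 70% of its speed; a pose out of reach is approached as far as the arm can. A call with a gripper value outside its range is refused whole. The fingers move at their own pace and stop on an object; "squeeze" is the grip in N (left out, the last holds). Time passes only in rows, so rows that repeat a pose let the fingers close. It gives the time, the measured TCP pose, the force and the opening at its end, in the units of the state.
- r.sense(): the state, without advancing time (a new reading comes with each control period).
- grab_frame(name): name is "scene" or "top"; returns a dict with "image" (400x640x3 uint8, red, green, blue), "intrinsics" (3x3 intrinsics, pixels), "D" ([k1, k2, p1, p2, k3] as OpenCV has them; the pictures are not rectified), "eye" and "rotation" of the camera in the world. Camera axes: x right, y up, looking along -z (the intrinsics and any distortion apply to the point x, -y, -z); pixel columns grow to the right and rows downward; lengths in mm; the calibration is good to about 2 mm. A picture is of the moment at which its call begins. There is no depth.
- workorder.sign_off(): hands the job in, once; it reports no verdict.
The state is a dict: "clock": time; "qpos": joint angles; "qvel": joint speeds; "joint_efforts": joint torques, N m; "eef_pos": TCP position; "tcp_rot": TCP orientation; "contact_force": force on the tool from outside, world axes, zero at the start; "wrist_torque": the same for the moment, N m; "opening": opening from 0.0 (shut) to 1.0 (fully open).
Only numpy, scipy, OpenCV 4.12 (cv2) and the standard library are available. Lean on these libraries where they do the work, as an engineer would, in place of code of your own. Each camera call takes 0.05 s, during which the arm holds its last target.

TASK

The last cap screw of the pressure reactor's lid has only been spun down with the ball end of the hex key, which is still standing in it. Take the key out, flip it over so that its short arm goes fully home in that same screw, and lever the long arm round to turn the screw clockwise until it comes up solid and is pulled firmly tight, by feel, without straining it. Then let go and leave the key in the screw for the leak test, with the bottle, beaker and jar left as they stand.

Things in the scene. Friction and masses are not known exactly. Their poses are not given: they have to be found in the camera images.
- reactor: Steel pressure reactor bolted to the worktop. Origin: centre of underside. Plate 190x170x12 mm; lid 150 mm across, top 106 mm up, with six dark cap screws (heads 22 mm across, tops 124 mm up) on a 59 mm radius; the loose one, holding the key, is on the -x side. Central brass plug: top 122 mm up. Gauge (+y) and valve (-y) reach 151 and 133 mm from the axis, tops 112 mm up.
- socket (a point): Hexagon socket of the loose screw: centre of its mouth, on the head's top; z up, x and y turn with the screw. 12.6 mm across flats, 16 mm deep, flat bottom; flats face +-y and every 60 degrees, so the flipped key's long arm can point along x or any 60 degree step from it, with play of about 0.08 rad each way.
- screw (a joint): Turn of the loose screw, rad, grows clockwise from above (tightening). Start differs. It turns stiffly, at about 1.0 N m (7 N at 145 mm from its axis), for some 0.35 to 0.75 rad; then the lid is seated, it comes up solid and the torque climbs. Tight from 1.35 N m, strained over 2.1 N m (9.3 and 14.5 N at 145 mm); aim at 1.6. Friction holds it where it is left.
- head (a joint): Springy twist of the loose screw's head on its shank, rad, clockwise positive: 1 rad per 12 N m of torque from the key, so about 0.085 while the screw turns; goes back to 0 when let go.
- hexkey: Loose steel hex key, 12 mm across flats, about 215 g. Origin: tip of the ball end (rounded end of the long arm; it slips round in the socket under load). z along the long arm to the bend, x along the short arm from bend to tip, two flats face +-y. Centre lines: long arm 165 mm, short arm 54 mm to their crossing. Starts standing in the socket on its ball end, leaning a few degrees.
- key_bend (a point): Middle of the key's bend (radius 14 mm), on its centre line, axes as the key's; 4 mm in x and 161 mm in z from the ball end. Good to grip across y, coming at the bend's outer corner at 45 degrees, fingers reaching into the L.
- key_tip (a point): Centre of the short arm's end face (edges slightly bevelled), axes as the key's; 54 mm in x, 165 mm in z from the ball end. This end goes to the bottom of the socket. Seated so, the key holds itself up when let go, its long arm drooping 5 to 10 degrees.
- reagent: Amber bottle with black cap, 66 mm across, 150 mm high, loose on the worktop; origin at the centre of its underside, z up.
- beaker: White plastic beaker, 72 mm across, 85 mm high, loose on the worktop; origin at the centre of its underside, z up.
- jar: White jar with blue cap, 54 mm across, 70 mm high, loose on the worktop; origin at the centre of its underside, z up.
There are look-alikes about, which are no part of the job. Of the things shaped like the reagent, the amber one is meant.

How it is judged:
By the outcome, as a careful person would: the job done as asked, in the order asked, and still so for the second after the job is handed in, with the robot touching nothing.
It also fails if it takes over 64 s, if anything falls off the work surface, if the arm or the gripper's body presses on something with over 40 N, if the wrist force passes 120 N, or if a joint passes its speed limit or range.

## Working session

There is one attempt and no reset: what is moved stays moved. The work goes in short steps, Python scripts to look and compute and a tool call to move; the robot and the scene stay as the last step left them, time stands still between calls to the robot, and variables do not carry over. Pictures are saved under pics/ and viewed, and the job is handed in when it is done.

Besides the shell and the picture viewer there is one more tool, called after "Call:" as name(argument=value, ...) on one line, values as JSON. carry_out: Moves the arm, as the interface text tells. Its arguments: {"type":"object","properties":{"steps":{"type":"array","items":{"type":"array","items":{"type":"array","items":{"type":"number"}}}},"squeeze":{"type":"number"}},"required":["steps"]}

```bash
ls -la; mkdir -p pics
python3 - <<'E'
from rig import r, grab_frame, workorder
import cv2
for n in("scene","top"):
    f=grab_frame(n); cv2.imwrite(f"pics/{n}0.png",f["image"][:,:,::-1])
    print(n,f["intrinsics"],f["D"],f["eye"],f["rotation"])
print(r.sense())
E
```

```text
total 12
drwxr-xr-x  3 agent agent 4096 Dec  7 16:08 .
drwxr-xr-x 23 root  root  4096 Dec  7 16:08 ..
drwxr-xr-x  2 agent agent 4096 Dec  7 16:08 pics
scene [[408.56826425   0.         317.75618203]
 [  0.         408.56826425 202.03933327]
 [  0.           0.           1.        ]] [-0.05327725  0.          0.          0.          0.        ] [1453.43067805  398.79313069  721.55240681] [1.0126306  0.00576555 1.95576585]
top [[444.36882546   0.         328.05838006]
 [  0.         444.36882546 188.90874454]
 [  0.           0.           1.        ]] [0.0354954 0.        0.        0.        0.       ] [ 572.54186575   65.5179715  1116.57110256] [ 0.07101181 -0.00760473 -1.54382876]
{'clock': 0.1, 'qpos': array([ 1.11062351e+00,  3.53571885e-01,  1.63401242e+00, -1.44080020e-05,
        1.15516487e+00, -2.42250822e-03]), 'qvel': array([ 0.00032007, -0.00074445, -0.00201831,  0.00025821,  0.00056798,
        0.00110272]), 'joint_efforts': array([-5.42073633e-05, -6.06361270e+01, -3.42818606e+01,  6.13006137e-05,
        4.08970169e-03,  2.02292216e-05]), 'eef_pos': array([276.13889324, 560.48158059, 404.0612588 ]), 'tcp_rot': array([-3.14043611e+00,  1.03728904e-05,  2.68384818e+00]), 'contact_force': array([-0.17361262,  0.31805675,  0.00739573]), 'wrist_torque': array([ 0.04379219, -0.00558398,  0.04937273]), 'opening': 1.000697605507901}
```

View pics/scene0.png

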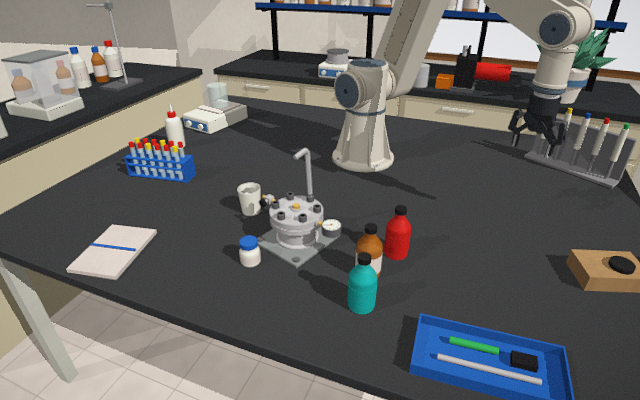

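View pics/top0.png

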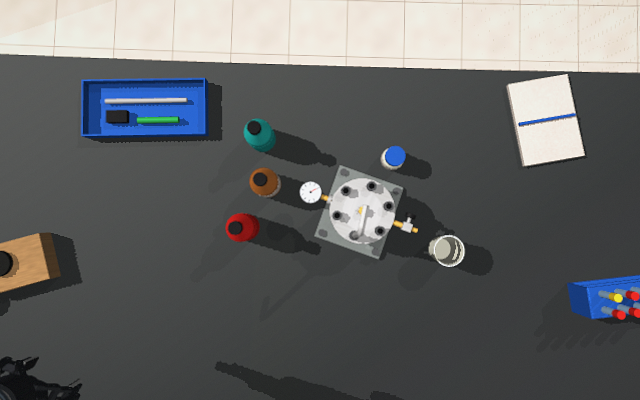

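```bash
cat > h.py <<'E'
import numpy as np, cv2
from scipy.spatial.transform import Rotation as R
from rig import r, grab_frame, workorder
def cam(f): return R.from_euler('xyz',f["rotation"]).as_matrix(), np.array(f["eye"],float)
def ray(f,uv):
    K=np.array(f["intrinsics"],float);D=np.array(f["D"],float)
    p=cv2.undistortPoints(np.array([[uv]],float),K,D)[0,0]
    M,e=cam(f); d=M@np.array([p[0],-p[1],-1.0]); return e,d/np.linalg.norm(d)
def onz(f,uv,z):
    e,d=ray(f,uv); return e+d*(z-e[2])/d[2]
def proj(f,P):
    M,e=cam(f); c=(np.atleast_2d(P)-e)@M; c=c*[1,-1,-1]
    return cv2.projectPoints(c,np.zeros(3),np.zeros(3),np.array(f["intrinsics"],float),np.array(f["D"],float))[0][:,0]
def tri(f1,u1,f2,u2):
    e1,d1=ray(f1,u1);e2,d2=ray(f2,u2)
    A=np.stack([d1,-d2],1);t=np.linalg.lstsq(A,e2-e1,rcond=None)[0]
    a=e1+d1*t[0];b=e2+d2*t[1]; return (a+b)/2,np.linalg.norm(a-b)
def crop(f,x0,y0,w,h,s,name):
    im=f["image"][y0:y0+h,x0:x0+w,::-1]; cv2.imwrite("pics/"+name,cv2.resize(im,None,fx=s,fy=s,interpolation=cv2.INTER_CUBIC))
def tool():
    s=r.sense(); return np.array(s["eef_pos"]),R.from_euler('xyz',s["tcp_rot"]).as_matrix(),s
E
python3 - <<'E'
from h import *
f=grab_frame("scene");crop(f,225,135,140,140,5,"s1.png")
f=grab_frame("top");crop(f,290,140,180,140,4,"t1.png")
E
```

```text
(no output)
```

View pics/s1.png

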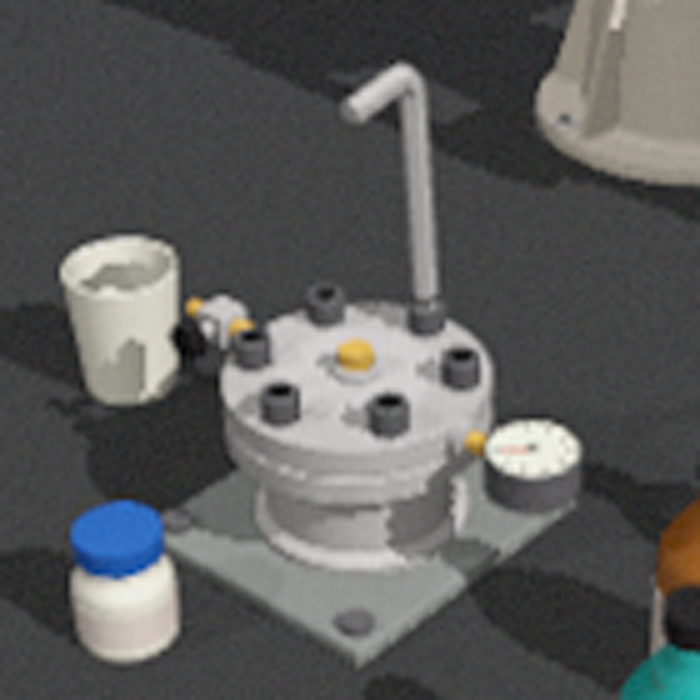

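View pics/t1.png

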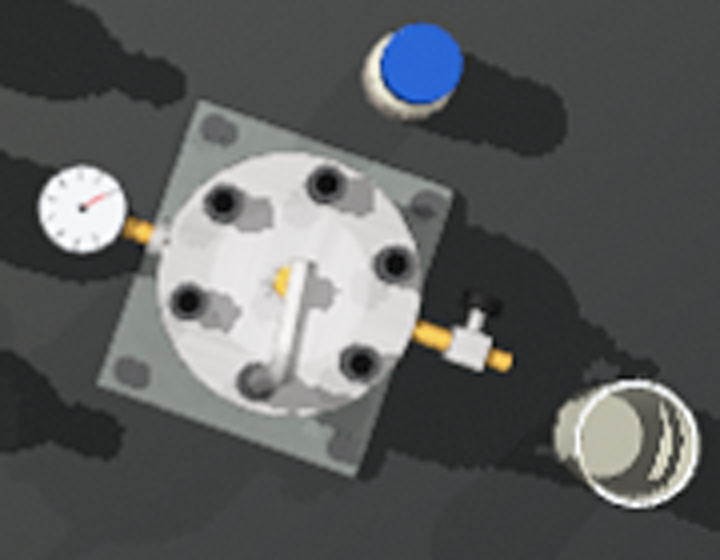

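Run:
```python
from h import *
ft=grab_frame("top");fs=grab_frame("scene")
T=lambda u,v:(290+(u+.5)/4-.5,140+(v+.5)/4-.5); S=lambda u,v:(225+(u+.5)/5-.5,135+(v+.5)/5-.5)
h=[(224,203),(326,184),(396,263),(361,361),(189,300)]
P=np.array([onz(ft,T(*p),124)[:2] for p in h]);
A=np.c_[2*P,np.ones(5)];x=np.linalg.lstsq(A,(P**2).sum(1),rcond=None)[0];c=x[:2];print("centre",c,"rad",np.sqrt(x[2]+c@c))
ang=np.degrees(np.arctan2(*(P-c).T[::-1]));print(ang)
hs=[(252,338),(325,292),(460,358),(389,402),(281,393)]
P2=np.array([onz(fs,S(*p),124)[:2] for p in hs]);print(P2-c, )
A=np.c_[2*P2,np.ones(5)];x=np.linalg.lstsq(A,(P2**2).sum(1),rcond=None)[0];print("centre scene",x[:2])
print("loose head top",onz(ft,T(258,380),124),onz(fs,S(428,305),124))
print("plug",onz(ft,T(285,280),122), onz(fs,S(356,347),122))
print("bend",tri(ft,T(289,372),fs,S(410,76)))
print("tip",tri(ft,T(302,266),fs,S(352,108)))
for n,t,s,z in(("jar",(421,64),(118,532),70),("beaker",(638,443),(120,256),85)):
    print(n,onz(ft,T(*t),z),onz(fs,S(*s),z))
print("bottles",[onz(ft,p,150) for p in((260,179),(235,228),(254,127))])
```

```text
centre [598.01463218 -18.77359901] rad 58.3741596976966
[  42.31214097  -17.68850925  -78.07952631 -137.65505341  101.44191299]
[[ 13.88604087 -54.66409   ]
 [-45.98930104 -38.45757464]
 [ -9.33134445  60.07556315]
 [ 44.18248697  41.58270723]
 [ 57.40859962 -15.14041583]]
centre scene [597.40217345 -17.03650474]
loose head top [543.07189915  -0.79678191 124.        ] [543.67323318   3.35119931 124.        ]
plug [599.04173252 -14.77715036 122.        ] [596.39395943 -17.38378276 122.        ]
bend (array([550.73192093,  -3.87324819, 267.77366879]), np.float64(4.234712928537119))
tip (array([602.10085191, -11.05654139, 270.61739365]), np.float64(0.7153704730299699))
jar [730.73226098 -96.87539243  70.        ] [733.30238481 -93.75093955  70.        ]
beaker [ 511.97527302 -222.75833725   85.        ] [ 500.3592368  -226.63891309   85.        ]
bottles [array([659.03562395, 208.90799894, 150.        ]), array([551.33005578, 258.65978739, 150.        ]), array([773.24405727, 226.27596877, 150.        ])]
```

Run:
```python
from h import *
f=grab_frame("scene");crop(f,288,145,32,60,10,"s2.png")
f=grab_frame("top");crop(f,342,195,40,52,11,"t2.png")
```

```text
(no output)
```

View pics/s2.png

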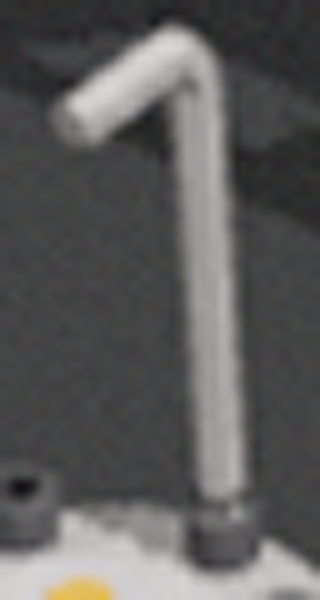

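View pics/t2.png

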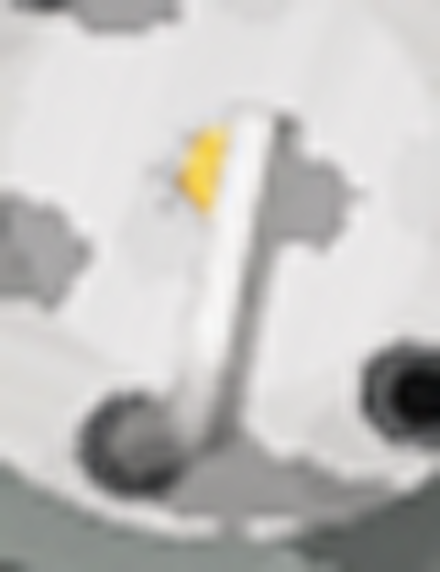

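Run:
```python
from h import *
ft=grab_frame("top");fs=grab_frame("scene")
T=lambda u,v:(342+(u+.5)/11-.5,195+(v+.5)/11-.5); S=lambda u,v:(288+(u+.5)/10-.5,145+(v+.5)/10-.5)
t=tri(ft,T(266,117),fs,S(74,120));print("tip",t)
b=tri(ft,T(205,445),fs,S(193,58));print("bend",b)
d=t[0]-b[0];print(np.degrees(np.arctan2(d[1],d[0])),np.linalg.norm(d))
a=onz(ft,T(266,117),272);c=onz(ft,T(207,430),272);print(a,c,np.degrees(np.arctan2(*(a-c)[1::-1])))
# predict
yaw=np.radians(-18);c=np.array([597.8,-18]);s=c-59*np.array([np.cos(yaw),np.sin(yaw)]);print("socket",s)
print("head top obs",onz(ft,T(130,445),124),onz(fs,S(221,515),124), onz(fs,S(221,490),124))
```

```text
tip (array([603.61162397, -11.42474902, 270.31409143]), np.float64(0.9476359710058024))
bend (array([546.78190035,  -2.81600942, 264.54132103]), np.float64(0.3500019012485998))
-8.6138499085619 57.76722913489225
[603.73558608 -11.70877435 272.        ] [549.64693582  -2.66821959 272.        ] -9.48889038173409
socket [5.41687666e+02 2.32002668e-01]
head top obs [542.19717306   0.87683065 124.        ] [546.51469041   2.8652726  124.        ] [533.79895096  -2.53813211 124.        ]
```

```bash
cat >> h.py <<'E'
def to(x,y,z,yaw=None):
    p,M,s=tool(); d=M.T@(np.array([x,y,z])-p)
    cy=np.degrees(np.arctan2(M[1,0],M[0,0])); sp=0 if yaw is None else -((yaw-cy+180)%360-180)
    print("shift m",np.round(d/1000,4),"spin",round(sp,2)); return d
def st():
    p,M,s=tool(); print("t",round(s["clock"],2),"p",np.round(p,1),"yaw",round(np.degrees(np.arctan2(M[1,0],M[0,0])),2),"zt",np.round(M[:,2],3),"F",np.round(s["contact_force"],2),"T",np.round(s["wrist_torque"],2),"open",round(s["opening"],3),"q",np.round(s["qpos"],2))
E
python3 -c "
from h import *
to(548,-2.5,475,171)"
```

```text
shift m [-0.4927 -0.385  -0.0703] spin -17.23
```

Call:
carry_out(steps=[[[100, 0, 0, -0.05, 0], [100, -0.03, -0.03, -0.072, -9], [100, -0.493, -0.385, -0.072, -17], [100, -0.493, -0.385, -0.072, -17], [100, -0.493, -0.385, -0.072, -17], [100, -0.493, -0.385, -0.072, -17], [100, -0.493, -0.385, -0.072, -17], [100, -0.493, -0.385, -0.072, -17]]], squeeze=30)

```text
clock: 1.3
eef_pos: [423.1, 249.6, 477.0]
tcp_rot: [3.141, 0.001, 2.981]
contact_force: [1.6, 1.1, 0.0]
opening: 1.002
```

```bash
python3 -c "
from h import *
st();to(548,-2.5,475,171)"
```

```text
t 1.3 p [423.1 249.6 477. ] yaw 170.79 zt [ 0.001  0.    -1.   ] F [1.61 1.06 0.  ] T [ 0.01 -0.05 -0.  ] open 1.002 q [ 0.53  0.07  1.82  0.    1.24 -0.88]
shift m [-0.1636 -0.2289  0.002 ] spin -0.21
```

Call:
carry_out(steps=[[[100, -0.1636, -0.2289, 0.002, 0], [100, -0.1636, -0.2289, 0.002, 0], [100, -0.1636, -0.2289, 0.002, 0], [100, -0.1636, -0.2289, 0.002, 0], [100, -0.1636, -0.2289, 0.002, 0], [100, -0.1636, -0.2289, 0.002, 0], [100, -0.1636, -0.2289, 0.002, 0], [100, -0.1636, -0.2289, 0.002, 0]]])

```text
clock: 2.1
eef_pos: [548.0, -3.2, 474.8]
tcp_rot: [3.141, 0.0, 2.979]
contact_force: [-0.9, 0.4, 0.6]
opening: 1.003
```

Run:
```python
from h import *
st();to(548,-2.5,391,171)
f=grab_frame("scene");crop(f,240,60,140,140,5,"s3.png")
```

```text
t 2.1 p [548.   -3.2 474.8] yaw 170.68 zt [ 0.     0.001 -1.   ] F [-0.88  0.35  0.59] T [0.01 0.   0.01] open 1.003 q [-0.01  0.17  1.72  0.    1.25 -1.42]
shift m [0.0001 0.0006 0.0838] spin -0.32
```

View pics/s3.png

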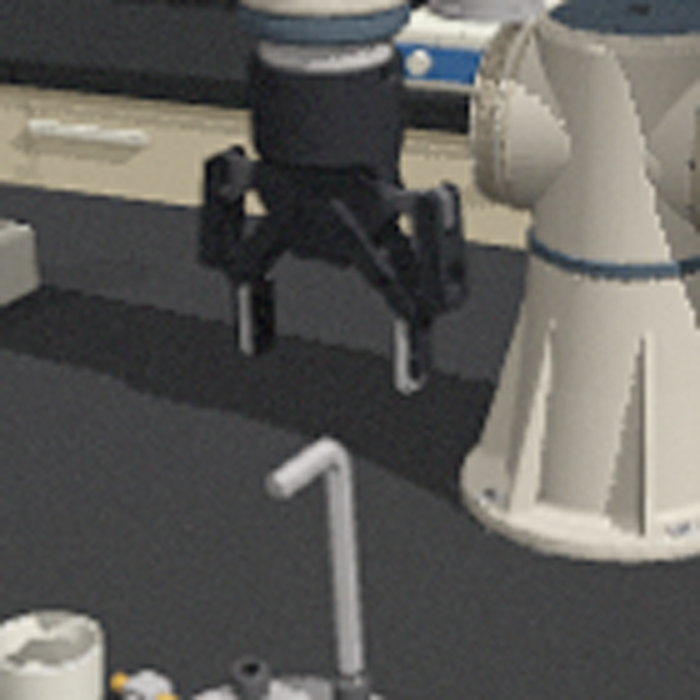

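Call:
carry_out(steps=[[[100, 0, 0.0006, 0.04, 0], [100, 0, 0.0006, 0.07, 0], [100, 0, 0.0006, 0.082, 0], [100, 0, 0.0006, 0.082, 0]]])

```text
clock: 2.55
eef_pos: [547.2, -0.8, 391.6]
tcp_rot: [3.141, -0.003, 2.982]
contact_force: [-0.7, -0.6, 0.6]
opening: 0.999
```

Run:
```python
from h import *
st()
f=grab_frame("scene");crop(f,240,100,140,140,5,"s4.png")
```

```text
t 2.55 p [547.2  -0.8 391.6] yaw 170.83 zt [-0.003  0.001 -1.   ] F [-0.74 -0.56  0.62] T [ 0.03 -0.   -0.01] open 0.999 q [-0.    0.25  1.81  0.    1.08 -1.42]
```

View pics/s4.png

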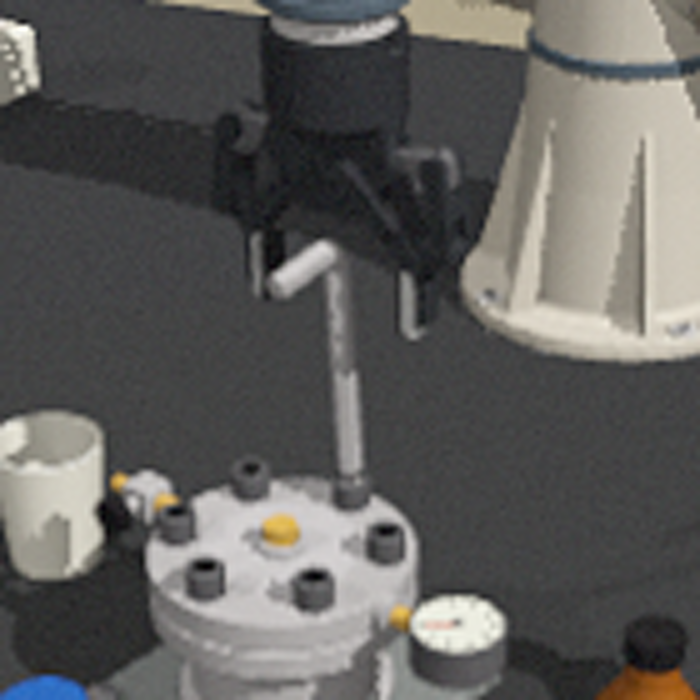

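Call:
carry_out(steps=[[[50, 0, -0.0015, 0, 0], [10, 0, -0.0015, 0, 0], [0, 0, -0.0015, 0, 0], [0, 0, -0.0015, 0, 0], [0, 0, -0.0015, 0, 0], [0, 0, -0.0015, 0, 0], [0, 0, -0.0015, 0, 0], [0, 0, -0.0015, 0, 0]]], squeeze=40)

```text
clock: 3.4
eef_pos: [547.7, -2.2, 393.4]
tcp_rot: [3.14, -0.0, 2.981]
contact_force: [0.5, 2.7, 3.8]
opening: 0.128
```

Run:
```python
from h import *
st()
f=grab_frame("scene");crop(f,240,100,140,140,5,"s5.png")
```

```text
t 3.4 p [547.7  -2.2 393.4] yaw 170.81 zt [ 0.     0.001 -1.   ] F [0.48 2.66 3.78] T [ 0.77 -0.06  0.04] open 0.128 q [-0.01  0.25  1.81  0.    1.09 -1.42]
```

View pics/s5.png

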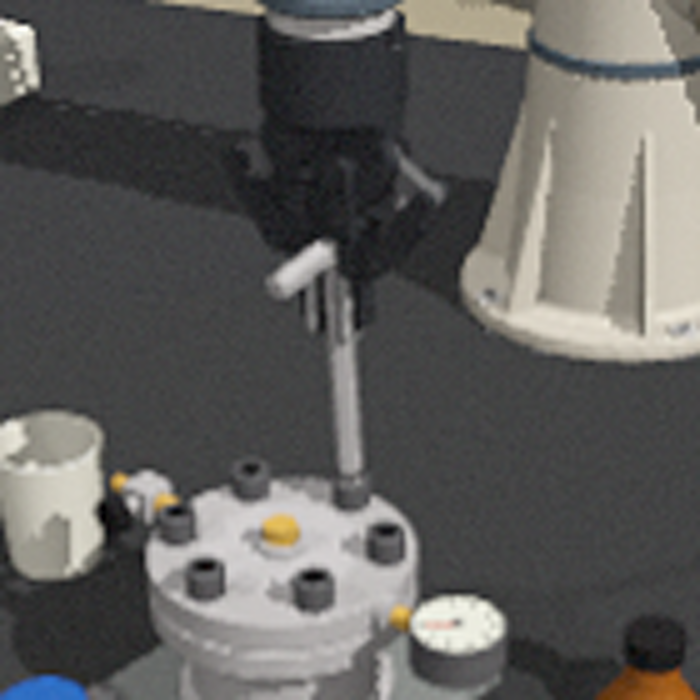

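Call:
carry_out(steps=[[[0, 0, 0, -0.01, 0], [0, 0, 0, -0.03, 0], [0, 0, 0, -0.06, 0], [0, 0, 0, -0.06, 0], [0, 0, 0, -0.06, 0]]])

```text
clock: 3.95
eef_pos: [547.5, -2.6, 453.6]
tcp_rot: [3.141, 0.0, 2.981]
contact_force: [-0.8, 0.4, -2.5]
opening: 0.138
```

Run:
```python
from h import *
st()
f=grab_frame("scene");crop(f,240,70,140,140,5,"s6.png")
f=grab_frame("top");crop(f,290,140,180,140,4,"t6.png")
```

```text
t 3.95 p [547.5  -2.6 453.6] yaw 170.81 zt [ 0.001  0.001 -1.   ] F [-0.82  0.45 -2.55] T [ 0.02  0.09 -0.03] open 0.138 q [-0.01  0.19  1.74  0.    1.21 -1.42]
```

View pics/s6.png

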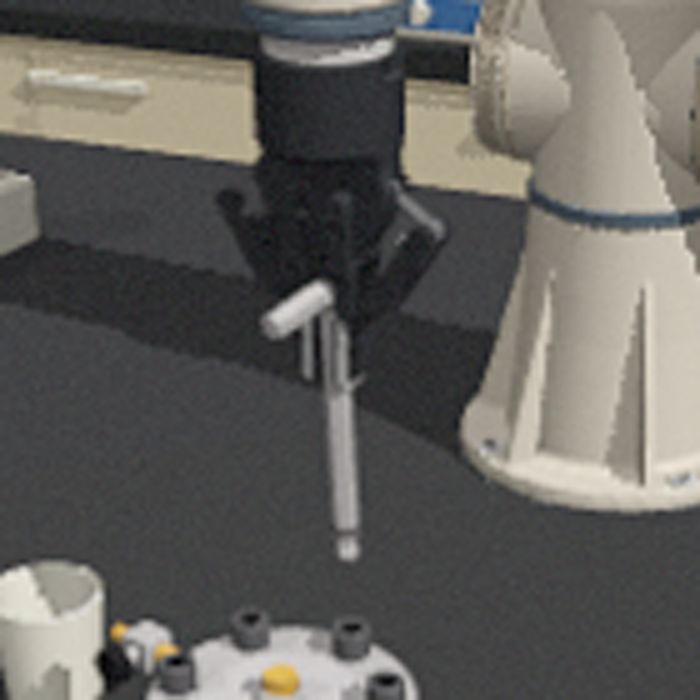

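View pics/t6.png

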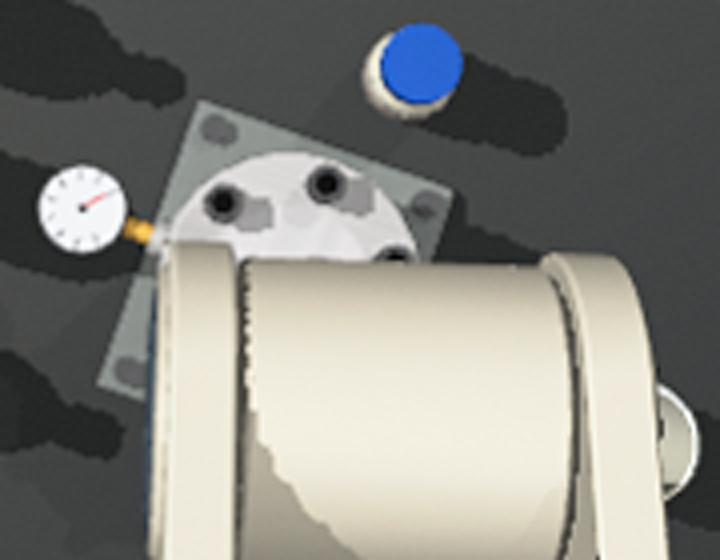

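```bash
python3 -c "
from h import *
to(637,-33,454); to(637,-33,397)"
```

```text
shift m [-0.0935 -0.0158 -0.002 ] spin 0
shift m [-0.0936 -0.0158  0.055 ] spin 0
```

Call:
carry_out(steps=[[[0, -0.03, -0.005, 0, 0], [0, -0.06, -0.01, 0, 0], [0, -0.0935, -0.016, 0, 0], [0, -0.0935, -0.016, 0.01, 0], [0, -0.0935, -0.016, 0.035, 0], [0, -0.0935, -0.016, 0.054, 0], [0, -0.0935, -0.016, 0.054, 0]]], squeeze=25)

```text
clock: 4.75
eef_pos: [635.1, -33.0, 393.5]
tcp_rot: [-3.141, -0.01, 2.981]
contact_force: [-0.6, 0.2, -2.5]
opening: 0.135
```

Run:
```python
from h import *
st()
f=grab_frame("scene");crop(f,230,100,140,140,5,"s7.png")
```

```text
t 4.75 p [635.1 -33.  393.5] yaw 170.81 zt [-0.01   0.001 -1.   ] F [-0.56  0.15 -2.54] T [-0.01  0.05  0.01] open 0.135 q [-0.05  0.38  1.62  0.    1.15 -1.47]
```

View pics/s7.png

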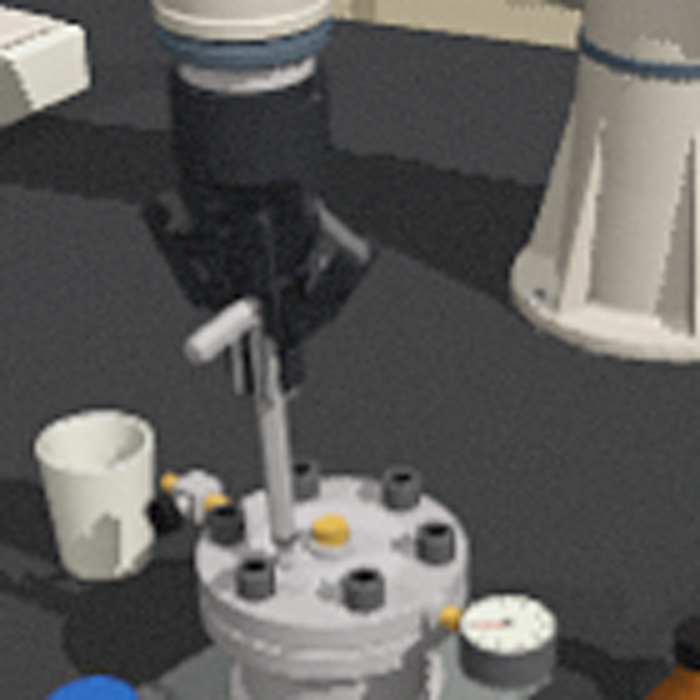

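Run:
```python
from h import *
p,M,s=tool(); u=-np.array([np.cos(np.radians(170.8)),np.sin(np.radians(170.8)),0])
C=np.array([653.9,-36.2,124])-11*u
for th in (8,16,24,32,40,48,54,60):
    t=np.radians(th); g=C+u*(113*np.sin(t)-6*np.cos(t))+np.array([0,0,113*np.cos(t)+6*np.sin(t)+155])
    print(th,np.round(M.T@(g-p)/1000,4))
```

```text
8 [-0.0172 -0.0002  0.0038]
16 [-0.0328 -0.0002  0.0061]
24 [-0.048  -0.0002  0.0106]
32 [-0.0623 -0.0002  0.0172]
40 [-0.0756 -0.0002  0.0257]
48 [-0.0876 -0.0002  0.0359]
54 [-0.0956 -0.0002  0.0447]
60 [-0.1026 -0.0002  0.0542]
```

Call:
carry_out(steps=[[[0, -0.018, 0, -0.001, 0], [0, -0.034, 0, 0.002, 0], [0, -0.049, 0, 0.007, 0], [0, -0.063, 0, 0.014, 0], [0, -0.076, 0, 0.023, 0], [0, -0.088, 0, 0.034, 0], [0, -0.096, 0, 0.043, 0], [0, -0.096, 0, 0.043, 0]]])

```text
clock: 5.6
eef_pos: [731.1, -48.5, 350.3]
tcp_rot: [-3.141, -0.008, 2.981]
contact_force: [-0.4, 0.9, -0.4]
opening: 0.135
```

Run:
```python
from h import *
st()
f=grab_frame("scene");crop(f,190,110,160,140,5,"s8.png")
```

```text
t 5.6 p [731.1 -48.5 350.3] yaw 170.81 zt [-0.008  0.001 -1.   ] F [-0.37  0.89 -0.37] T [-0.01  0.19 -0.  ] open 0.135 q [-0.07  0.57  1.42  0.    1.16 -1.48]
```

View pics/s8.png

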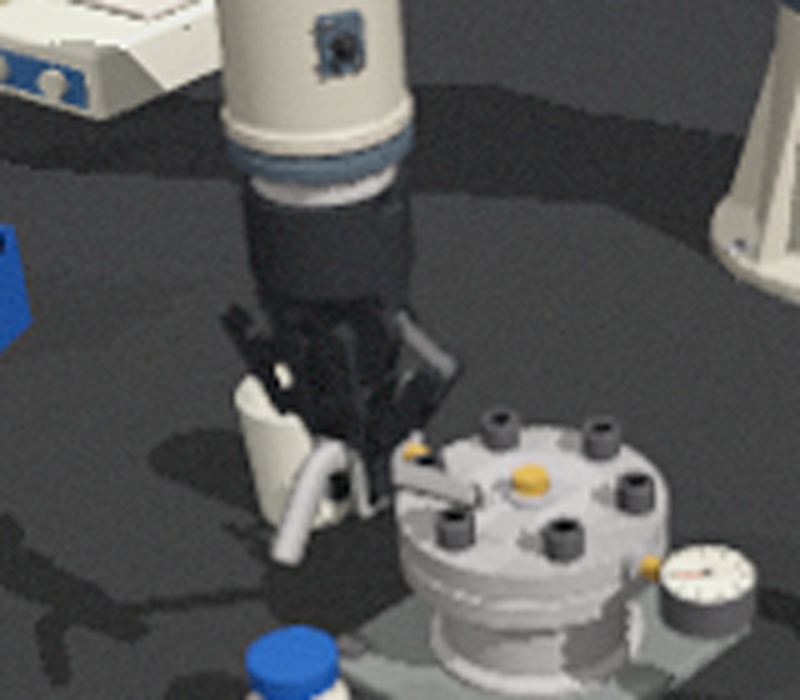

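Run:
```python
from h import *
p,M,s=tool(); u=-np.array([np.cos(np.radians(170.8)),np.sin(np.radians(170.8)),0])
C=np.array([653.9,-36.2,124])-11*u
for th in (60,66,72,78,84,90,94):
    t=np.radians(th); g=C+u*(113*np.sin(t)-6*np.cos(t))+np.array([0,0,113*np.cos(t)+6*np.sin(t)+155])
    print(th,np.round(M.T@(g-p)/1000,4))
```

```text
60 [-0.0065 -0.0002  0.0099]
66 [-0.0125 -0.0002  0.0201]
72 [-0.0174 -0.0002  0.0309]
78 [-0.0212 -0.0002  0.0421]
84 [-0.0238 -0.0002  0.0537]
90 [-0.0251 -0.0002  0.0655]
94 [-0.0253 -0.0002  0.0734]
```

Call:
carry_out(steps=[[[0, -0.0065, 0, 0.01, 0], [0, -0.0125, 0, 0.02, 0], [0, -0.0175, 0, 0.031, 0], [0, -0.021, 0, 0.042, 0], [0, -0.024, 0, 0.054, 0], [0, -0.025, 0, 0.0655, 0], [0, -0.025, 0, 0.07, 0], [0, -0.025, 0, 0.07, 0]]])

```text
clock: 6.45
eef_pos: [754.1, -52.3, 279.3]
tcp_rot: [-3.141, -0.01, 2.981]
contact_force: [-0.7, 0.3, -0.9]
opening: 0.132
```

Run:
```python
from h import *
st()
f=grab_frame("scene");crop(f,190,110,160,150,5,"s9.png")
```

```text
t 6.45 p [754.1 -52.3 279.3] yaw 170.81 zt [-0.01   0.001 -1.   ] F [-0.75  0.26 -0.89] T [0.03 0.14 0.06] open 0.132 q [-0.07  0.67  1.4   0.    1.08 -1.48]
```

View pics/s9.png

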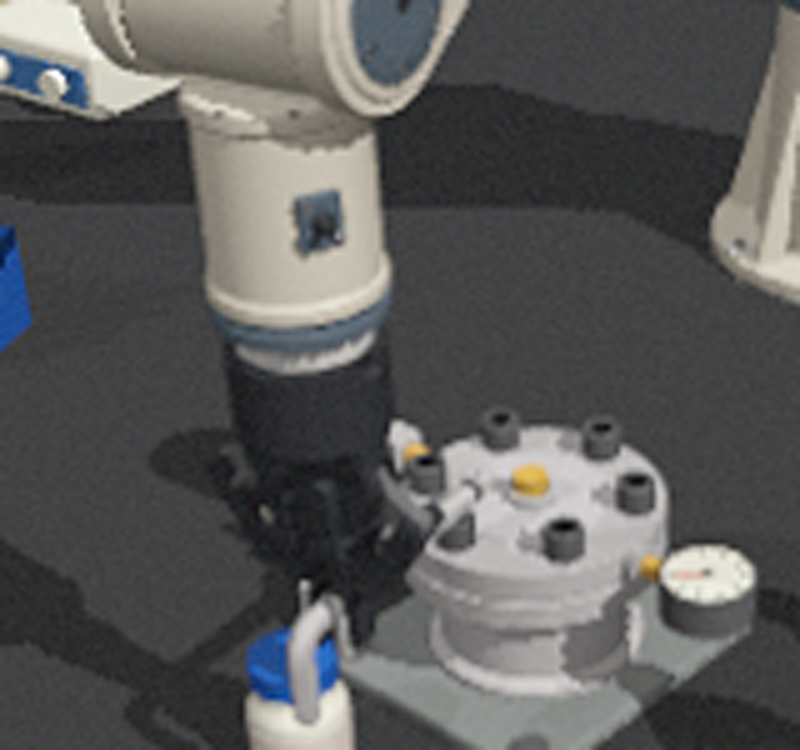

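Call:
carry_out(steps=[[[0, 0, 0, 0, 0], [0, 0, 0, 0, 0], [0, 0, 0, -0.04, 0], [0, 0, 0, -0.08, 0], [0, 0, 0, -0.12, 0], [0, 0, 0, -0.12, 0], [0, 0, 0, -0.12, 0]]], squeeze=80)

```text
clock: 7.2
eef_pos: [755.4, -52.5, 401.4]
tcp_rot: [-3.141, -0.007, 2.981]
contact_force: [-0.8, -0.3, -3.0]
opening: 0.128
```

Run:
```python
from h import *
st()
f=grab_frame("scene");crop(f,190,80,160,150,5,"s10.png")
f=grab_frame("top");crop(f,290,60,180,170,4,"t10.png")
```

```text
t 7.2 p [755.4 -52.5 401.4] yaw 170.81 zt [-0.007  0.001 -1.   ] F [-0.84 -0.26 -3.05] T [-0.01 -0.09  0.  ] open 0.128 q [-0.07  0.56  1.31  0.    1.28 -1.48]
```

View pics/s10.png

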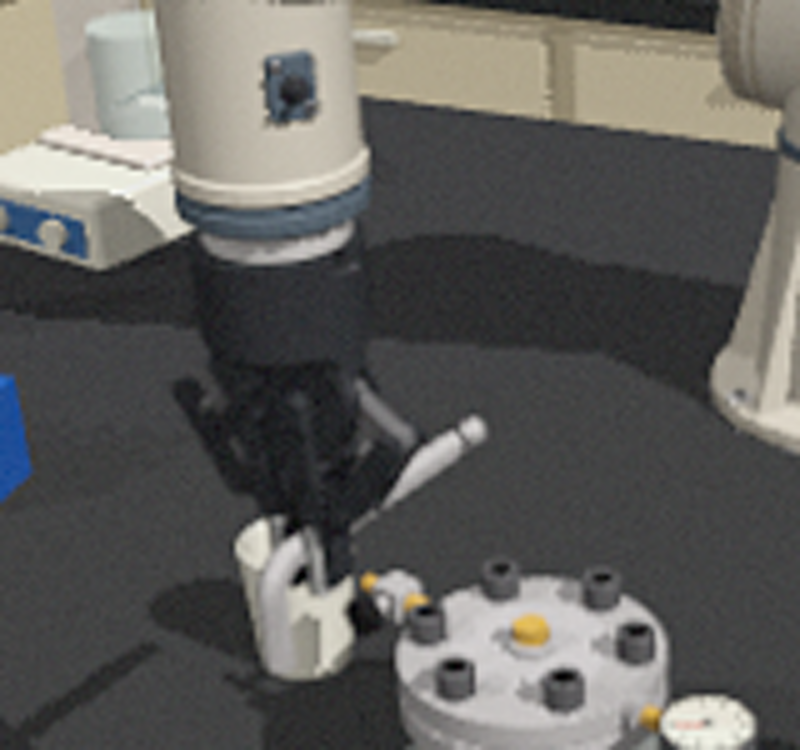

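View pics/t10.png

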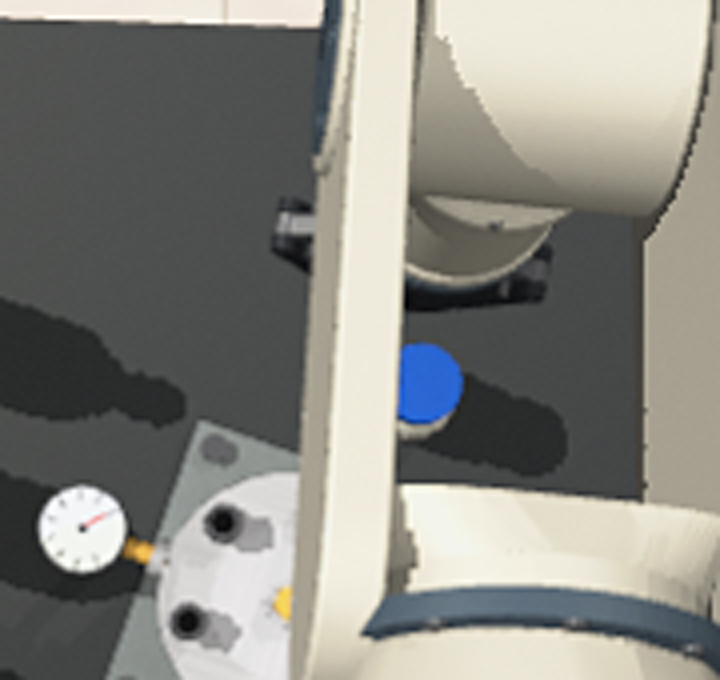

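```bash
cat >> h.py <<'E'
def onplane(f,uv,p0,yaw):
    "vertical plane through p0 along heading yaw(deg); returns s,z rel. p0"
    e,d=ray(f,uv);a=np.radians(yaw);u=np.array([np.cos(a),np.sin(a),0]);n=np.array([-u[1],u[0],0])
    P=e+d*((np.asarray(p0)-e)@n)/(d@n); q=P-p0; return np.round([q@u,q[2]],1),np.round(P,1)
E
python3 - <<'E'
from h import *
fs=grab_frame("scene");p,M,s=tool();g=p+155*M[:,2]
S=lambda u,v:(190+(u+.5)/5-.5,80+(v+.5)/5-.5)
print("grip",g)
for n,q in dict(ball=(482,426),neck=(462,434),mid=(420,463),bendtop=(292,535),shortmid=(273,600),tip=(279,668)).items(): print(n,onplane(fs,S(*q),g,-9.2))
crop(fs,235,150,60,70,10,"s11.png")
E
```

```text
grip [752.78443985 -52.1974349  242.91549785]
ball (array([-136.8,    7.1]), array([617.8, -30.3, 250. ]))
neck (array([-119.5,   10.1]), array([634.8, -33.1, 253.1]))
mid (array([-83.9,   9.8]), array([669.9, -38.8, 252.7]))
bendtop (array([13.2, 16.9]), array([765.8, -54.3, 259.8]))
shortmid (array([30.5, -8.7]), array([782.9, -57.1, 234.2]))
tip (array([ 31.9, -45.2]), array([784.3, -57.3, 197.7]))
```

View pics/s11.png

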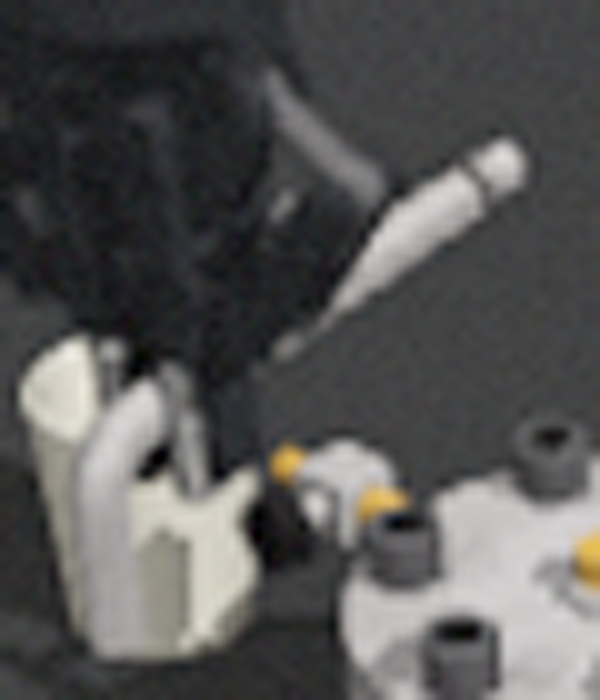

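Run:
```python
from h import *
fs=grab_frame("scene");p,M,s=tool();g=p+155*M[:,2]
S=lambda u,v:(235+(u+.5)/10-.5,150+(v+.5)/10-.5)
for n,q in dict(balltip=(520,160),neck=(480,183),arm2=(435,212),sh1=(108,480),sh2=(114,560),sh3=(119,630),tipend=(121,655)).items(): print(n,onplane(fs,S(*q),g,-9.2))
```

```text
balltip (array([-139. ,    4.1]), array([615.6, -30. , 247. ]))
neck (array([-121.5,    5.3]), array([633. , -32.8, 248.1]))
arm2 (array([-102.2,    5.7]), array([652. , -35.8, 248.5]))
sh1 (array([25.9, -5.5]), array([778.5, -56.3, 237.3]))
sh2 (array([ 27. , -26.6]), array([779.6, -56.5, 216.2]))
sh3 (array([ 28.1, -45.4]), array([780.6, -56.7, 197.4]))
tipend (array([ 28.4, -52.2]), array([780.9, -56.7, 190.6]))
```

Run:
```python
from h import *
to(513.6,4.9,400);to(513.6,4.9,362)
```

```text
shift m [0.2473 0.018  0.001 ] spin 0
shift m [0.2468 0.0181 0.039 ] spin 0
```

Call:
carry_out(steps=[[[0, 0.03, 0.002, 0, 0], [0, 0.07, 0.005, 0, 0], [0, 0.11, 0.008, 0, 0], [0, 0.15, 0.011, 0, 0], [0, 0.19, 0.014, 0, 0], [0, 0.225, 0.017, 0, 0], [0, 0.247, 0.018, 0.01, 0], [0, 0.247, 0.018, 0.03, 0]]])

```text
clock: 8.2
eef_pos: [511.0, 5.3, 371.1]
tcp_rot: [-3.141, -0.014, 2.982]
contact_force: [0.9, -0.1, -2.4]
opening: 0.12
```

Run:
```python
from h import *
st()
f=grab_frame("scene");crop(f,260,110,100,110,7,"s12.png")
```

```text
t 8.2 p [511.    5.3 371.1] yaw 170.85 zt [-0.013  0.002 -1.   ] F [ 0.91 -0.12 -2.44] T [-0.01 -0.1   0.02] open 0.12 q [ 0.01  0.22  1.9   0.    1.03 -1.41]
```

View pics/s12.png

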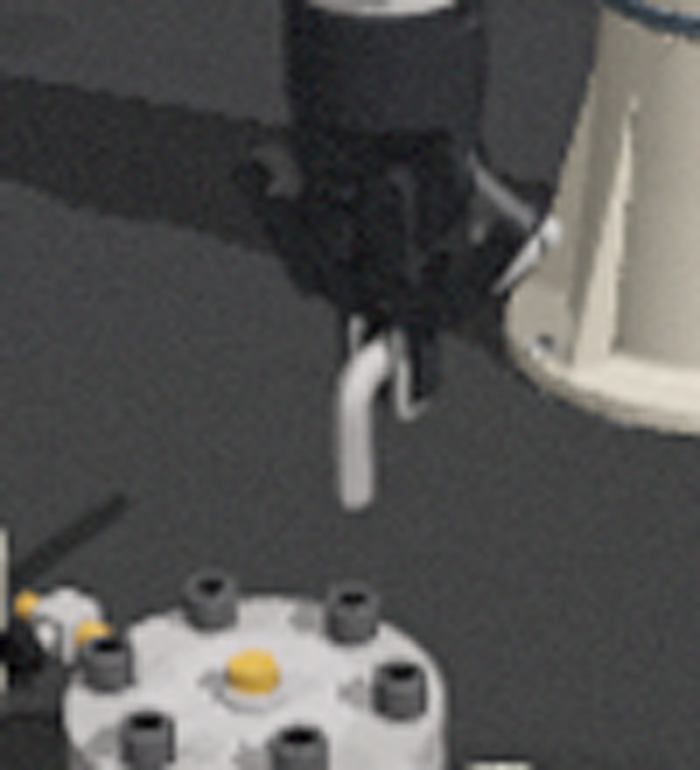

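Run:
```python
from h import *
st();to(513.6,4.9,342)
```

```text
t 8.25 p [511.    5.1 367.4] yaw 170.84 zt [-0.017  0.001 -1.   ] F [-1.32  0.74 -4.8 ] T [-0.04  0.05 -0.04] open 0.121 q [ 0.01  0.22  1.91  0.    1.03 -1.41]
shift m [-0.003   0.0002  0.0254] spin 0
```

Call:
carry_out(steps=[[[0, -0.003, 0, 0.012, 0], [0, -0.003, 0, 0.024, 0], [0, -0.003, 0, 0.024, 0], [0, -0.003, 0, 0.024, 0], [0, -0.003, 0, 0.024, 0]]])

```text
clock: 8.75
eef_pos: [514.0, 4.6, 343.7]
tcp_rot: [-3.14, -0.017, 2.982]
contact_force: [-0.1, 1.0, -2.2]
opening: 0.121
```

Run:
```python
from h import *
st()
f=grab_frame("scene");crop(f,285,150,50,60,12,"s13.png")
f=grab_frame("top");crop(f,310,150,100,100,6,"t13.png")
st()
```

```text
t 8.75 p [514.    4.6 343.7] yaw 170.83 zt [-0.017  0.001 -1.   ] F [-0.06  0.96 -2.19] T [-0.06 -0.09 -0.02] open 0.121 q [ 0.01  0.26  1.92  0.    0.98 -1.41]
t 8.85 p [514.    4.6 343.9] yaw 170.84 zt [-0.016  0.001 -1.   ] F [ 0.64  0.33 -2.67] T [ 0.01 -0.06  0.03] open 0.125 q [ 0.01  0.26  1.92  0.    0.98 -1.41]
```

View pics/s13.png

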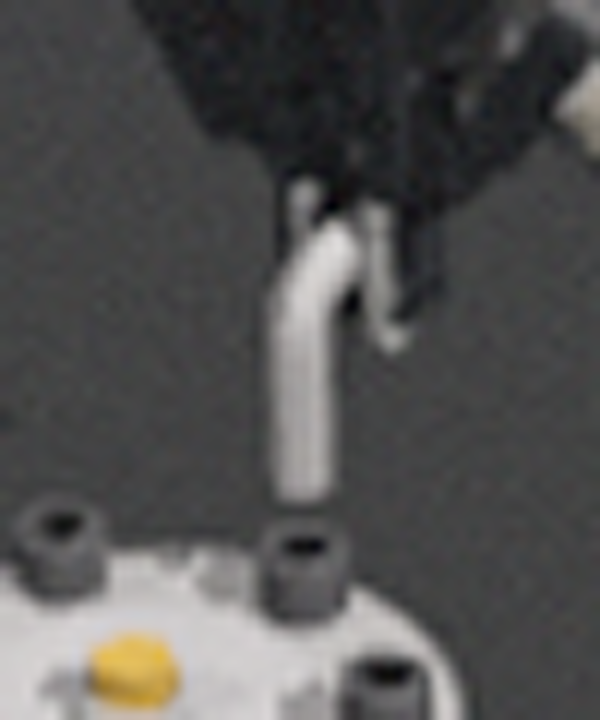

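View pics/t13.png

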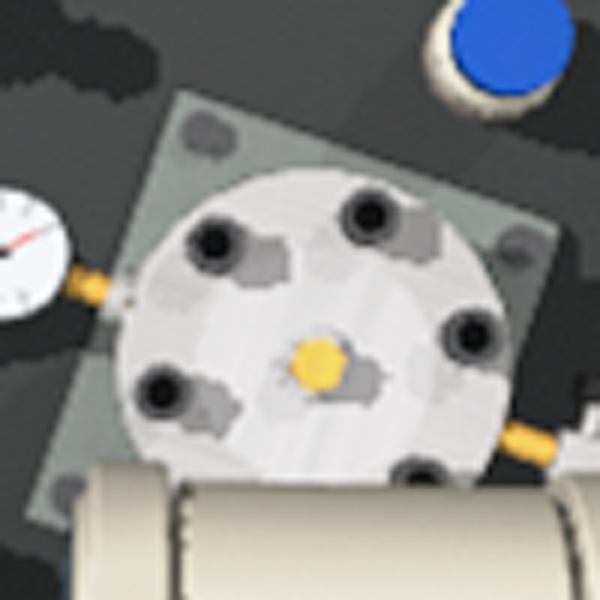

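Run:
```python
from h import *
fs=grab_frame("scene");p,M,s=tool();g=p+155*M[:,2]
S=lambda u,v:(285+(u+.5)/12-.5,150+(v+.5)/12-.5)
print("grip",g)
for n,q in dict(sh1=(302,360),sh2=(303,440),tipfront=(303,500),tipc=(303,492)).items(): print(n,onplane(fs,S(*q),g,-9.17))
print("mouth",onz(fs,S(305,546),124),onz(fs,S(305,540),124))
print(np.round(proj(fs,[[541.7,0.3,124],[541.7,0.3,134]]),2),S(305,546))
```

```text
grip [511.3252177    4.87406489 188.93783711]
sh1 (array([ 27.5, -16.3]), array([5.385e+02, 5.000e-01, 1.726e+02]))
sh2 (array([ 27.7, -37.6]), array([5.387e+02, 5.000e-01, 1.514e+02]))
tipfront (array([ 28.2, -53.6]), array([5.392e+02, 4.000e-01, 1.353e+02]))
tipc (array([ 28.1, -51.5]), array([5.391e+02, 4.000e-01, 1.375e+02]))
mouth [541.09580324   1.51404885 124.        ] [5.38551924e+02 4.34981067e-01 1.24000000e+02]
[[309.48 195.06]
 [309.42 192.03]] (309.9583333333333, 195.04166666666666)
```

Call:
carry_out(steps=[[[0, -0.0015, 0.0005, 0.005, 0], [0, -0.0015, 0.0005, 0.01, 0], [0, -0.0015, 0.0005, 0.012, 0], [0, -0.0015, 0.0005, 0.012, 0]]])

```text
clock: 9.3
eef_pos: [515.0, 5.0, 331.3]
tcp_rot: [-3.14, -0.017, 2.982]
contact_force: [0.5, 0.8, -2.2]
opening: 0.126
```

Call:
carry_out(steps=[[[0, 0, 0, 0.002, 0], [0, 0, 0, 0.004, 0], [0, 0, 0, 0.004, 0]]])

```text
clock: 9.6
eef_pos: [515.1, 5.0, 327.4]
tcp_rot: [-3.14, -0.017, 2.982]
contact_force: [0.1, 0.1, 0.0]
opening: 0.123
```

Run:
```python
from h import *
st()
f=grab_frame("scene");crop(f,285,150,50,60,12,"s14.png")
```

```text
t 9.6 p [515.1   5.  327.4] yaw 170.84 zt [-0.017  0.002 -1.   ] F [0.14 0.06 0.01] T [ 0.   -0.16  0.04] open 0.123 q [ 0.01  0.28  1.93  0.    0.94 -1.41]
```

View pics/s14.png

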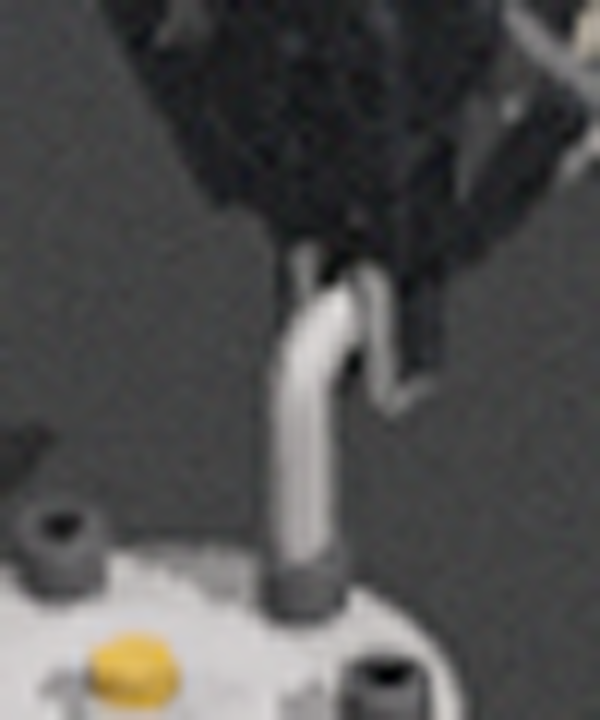

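Call:
carry_out(steps=[[[0, 0, 0, 0.002, 0], [0, 0, 0, 0.003, 0], [0, 0, 0, 0.003, 0]]])

```text
clock: 9.95
eef_pos: [515.7, 5.0, 325.8]
tcp_rot: [-3.141, -0.014, 2.982]
contact_force: [-2.1, 1.2, 11.1]
opening: 0.12
```

Run:
```python
from h import *
st()
```

```text
t 9.95 p [515.7   5.  325.8] yaw 170.84 zt [-0.014  0.002 -1.   ] F [-2.11  1.16 11.05] T [ 0.16 -0.11 -0.01] open 0.12 q [ 0.01  0.28  1.93  0.    0.94 -1.41]
```

Call:
carry_out(steps=[[[0, 0.0005, 0.0003, 0.001, 0], [0, 0.001, 0.0005, 0.001, 0], [0, 0.0015, 0.0005, 0.0015, 0], [0, 0.0015, 0.0005, 0.0015, 0]]])

```text
clock: 10.35
eef_pos: [515.2, 5.7, 325.9]
tcp_rot: [-3.141, -0.011, 2.982]
contact_force: [-0.7, -0.4, 10.9]
opening: 0.12
```

Run:
```python
from h import *
st()
```

```text
t 10.35 p [515.2   5.7 325.9] yaw 170.85 zt [-0.01   0.001 -1.   ] F [-0.69 -0.44 10.86] T [-0.23 -0.18  0.  ] open 0.12 q [ 0.01  0.28  1.94  0.    0.93 -1.4 ]
```

Run:
```python
from h import *
fs=grab_frame("scene");crop(fs,295,170,30,36,20,"s15.png")
S=lambda u,v:(295+(u+.5)/20-.5,170+(v+.5)/20-.5)
p,M,s=tool();print(p+155*M[:,2])
for P in ([541.7,.3,124],[540.5,.8,124],[541.7,.3,106]):
  q=proj(fs,[P])[0];print(P,(q-[295,170]+.5)*20)
```

```text
[513.61586356   5.89819733 170.86709779]
[541.7, 0.3, 124] [299.63378764 511.25822776]
[540.5, 0.8, 124] [306.17772266 507.87487444]
[541.7, 0.3, 106] [301.70487349 619.04264315]
```

View pics/s15.png

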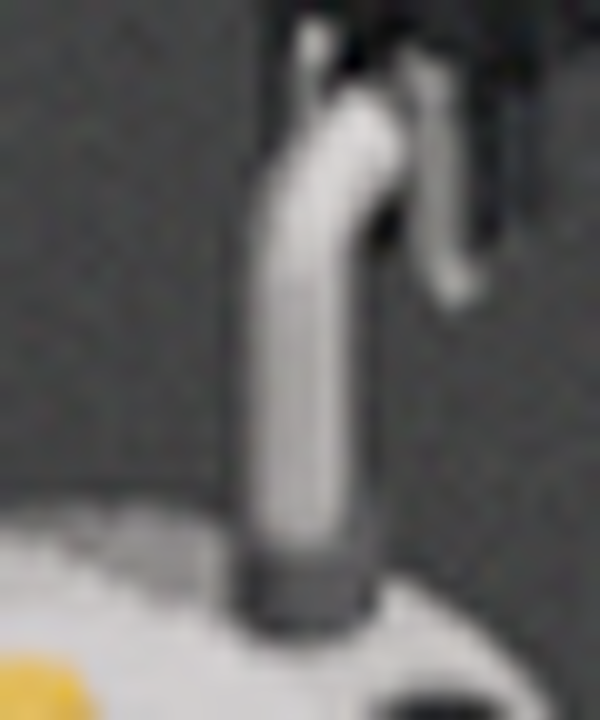

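```bash
python3 - <<'E'
from h import *
fs=grab_frame("scene")
S=lambda u,v:(295+(u+.5)/20-.5,170+(v+.5)/20-.5)
S3=lambda u,v:(285+(u+.5)/12-.5,150+(v+.5)/12-.5)
p,M,s=tool();g=p+155*M[:,2];print(g)
for q in [(310,215),(303,300),(301,400),(300,500),(300,548)]: print(q,onplane(fs,S(*q),g,-9.17))
g3=np.array([511.3,4.87,188.94])
for q in [(310,290),(302,360),(303,440),(303,500)]: print(q,onplane(fs,S3(*q),g3,-9.17))
E
python3 - <<'E'
import cv2
a=cv2.imread('pics/s13.png');b=cv2.imread('pics/s15.png')
E
```

```text
[513.60940141   5.8696662  170.88722466]
(310, 215) (array([26. ,  0.1]), array([539.2,   1.7, 170.9]))
(303, 300) (array([ 28.2, -12.4]), array([541.4,   1.4, 158.4]))
(301, 400) (array([ 29.2, -28.1]), array([542.4,   1.2, 142.8]))
(300, 500) (array([ 29.9, -44.1]), array([543.2,   1.1, 126.8]))
(300, 548) (array([ 30.2, -51.9]), array([543.4,   1.1, 118.9]))
(310, 290) (array([23.6,  0.2]), array([534.6,   1.1, 189.2]))
(302, 360) (array([ 27.5, -16.3]), array([5.385e+02, 5.000e-01, 1.726e+02]))
(303, 440) (array([ 27.7, -37.6]), array([5.387e+02, 5.000e-01, 1.514e+02]))
(303, 500) (array([ 28.2, -53.6]), array([5.392e+02, 4.000e-01, 1.353e+02]))
```

Call:
carry_out(steps=[[[0, 0.0007, 0, 0.0008, 0], [0, 0.0014, 0, 0.0008, 0], [0, 0.002, 0, 0.0008, 0], [0, 0.002, 0, 0.0008, 0]]])

```text
clock: 10.85
eef_pos: [514.2, 5.9, 326.1]
tcp_rot: [3.142, -0.007, 2.982]
contact_force: [1.7, -1.1, 5.3]
opening: 0.121
```

Run:
```python
from h import *
st()
```

```text
t 10.85 p [514.2   5.9 326.1] yaw 170.85 zt [-0.007  0.001 -1.   ] F [ 1.65 -1.1   5.3 ] T [-0.22 -0.57 -0.03] open 0.121 q [ 0.01  0.28  1.94  0.    0.93 -1.4 ]
```

Call:
carry_out(steps=[[[0, 0.001, 0, 0.0005, 0], [0, 0.002, 0, 0.0005, 0], [0, 0.003, 0, 0.0005, 0], [0, 0.003, 0, 0.0005, 0]]])

```text
clock: 11.25
eef_pos: [511.2, 6.4, 325.9]
tcp_rot: [3.141, -0.007, 2.982]
contact_force: [0.1, -0.5, 5.6]
opening: 0.121
```

Run:
```python
from h import *
st()
fs=grab_frame("scene");crop(fs,295,170,30,36,20,"s16.png")
```

```text
t 11.25 p [511.2   6.4 325.9] yaw 170.84 zt [-0.007  0.001 -1.   ] F [ 0.14 -0.45  5.57] T [-0.02 -0.37 -0.03] open 0.121 q [ 0.01  0.27  1.95  0.    0.93 -1.4 ]
```

View pics/s16.png

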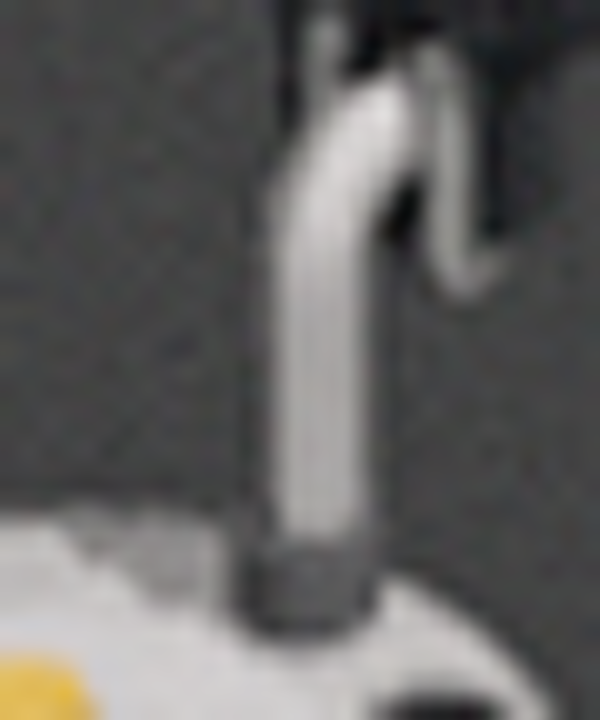

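Call:
carry_out(steps=[[[0, 0, -0.0007, 0.0006, 0], [0, 0, -0.0014, 0.0006, 0], [0, 0, -0.002, 0.0006, 0], [0, 0, -0.002, 0.0006, 0]]])

```text
clock: 11.7
eef_pos: [510.9, 4.9, 325.8]
tcp_rot: [3.14, -0.007, 2.982]
contact_force: [0.1, 2.5, 8.5]
opening: 0.122
```

Run:
```python
from h import *
st()
fs=grab_frame("scene");crop(fs,295,170,30,36,20,"s17.png")
```

```text
t 11.7 p [510.9   4.9 325.8] yaw 170.84 zt [-0.006  0.002 -1.   ] F [0.07 2.49 8.54] T [ 0.69 -0.4   0.07] open 0.122 q [ 0.01  0.27  1.95  0.    0.93 -1.41]
```

View pics/s17.png

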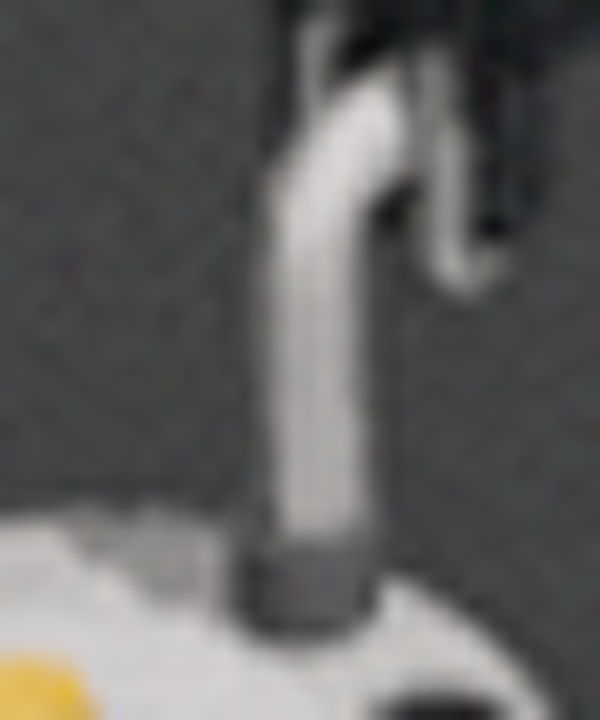

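Call:
carry_out(steps=[[[0, 0, -0.001, 0.0002, 0], [0, 0, -0.002, 0.0002, 0], [0, 0, -0.0025, 0.0003, 0], [0, 0, -0.0025, 0.0004, 0]]])

```text
clock: 12.15
eef_pos: [510.6, 3.2, 325.8]
tcp_rot: [3.138, -0.006, 2.981]
contact_force: [-0.3, 5.8, 7.8]
opening: 0.121
```

Run:
```python
from h import *
st()
fs=grab_frame("scene");crop(fs,295,170,30,36,20,"s18.png")
```

```text
t 12.15 p [510.6   3.2 325.8] yaw 170.81 zt [-0.006  0.004 -1.   ] F [-0.28  5.75  7.76] T [ 1.09 -0.41  0.14] open 0.121 q [ 0.    0.27  1.95  0.01  0.93 -1.41]
```

View pics/s18.png

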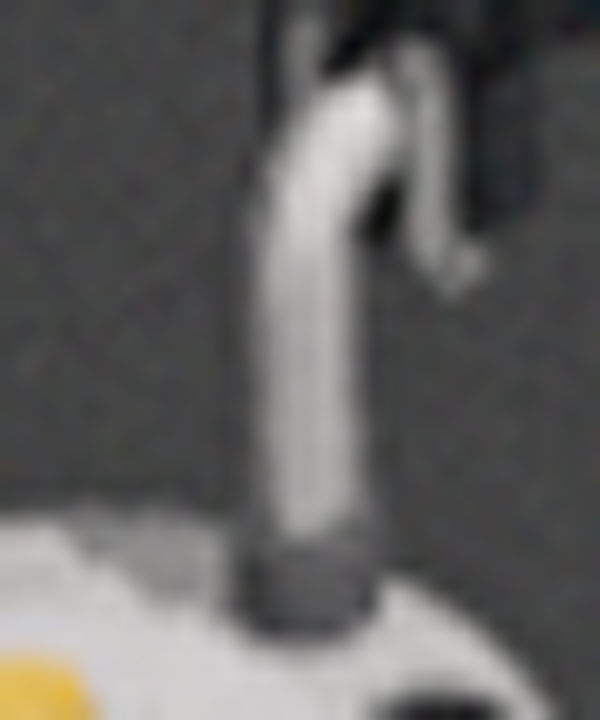

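Call:
carry_out(steps=[[[0, 0, 0.001, 0.0006, 0], [0, 0, 0.0015, 0.001, 0], [0, 0, 0.0015, 0.001, 0]]])

```text
clock: 12.5
eef_pos: [510.8, 4.9, 325.4]
tcp_rot: [3.138, -0.007, 2.981]
contact_force: [-1.4, 0.8, 12.3]
opening: 0.125
```

Run:
```python
from h import *
st()
```

```text
t 12.5 p [510.8   4.9 325.4] yaw 170.82 zt [-0.006  0.005 -1.   ] F [-1.37  0.83 12.35] T [ 0.16 -0.12  0.03] open 0.125 q [ 0.01  0.27  1.95  0.01  0.93 -1.41]
```

Call:
carry_out(steps=[[[0, 0, 0, 0.0006, 2], [0, 0, 0, 0.0006, 4], [0, 0, 0, 0.0006, 5], [0, 0, 0, 0.0006, 5]]])

```text
clock: 12.9
eef_pos: [511.0, 5.5, 325.4]
tcp_rot: [3.137, -0.006, 2.893]
contact_force: [0.8, 3.7, 8.4]
opening: 0.126
```

Run:
```python
from h import *
st()
```

```text
t 12.9 p [511.    5.5 325.4] yaw 165.76 zt [-0.005  0.006 -1.   ] F [0.83 3.66 8.4 ] T [ 0.81 -0.38  0.04] open 0.126 q [ 0.01  0.27  1.95  0.01  0.92 -1.32]
```

Call:
carry_out(steps=[[[0, 0, 0, -0.004, -3], [0, 0, 0, -0.012, -5], [0, 0, 0, -0.012, -5], [0, 0, 0, -0.012, -5]]])

```text
clock: 13.3
eef_pos: [510.5, 5.5, 336.8]
tcp_rot: [3.136, -0.007, 2.979]
contact_force: [0.6, -0.5, -3.0]
opening: 0.121
```

Run:
```python
from h import *
st()
fs=grab_frame("scene");crop(fs,292,165,36,40,18,"s19.png")
```

```text
t 13.3 p [510.5   5.5 336.8] yaw 170.7 zt [-0.006  0.006 -1.   ] F [ 0.6  -0.47 -2.96] T [-0.02 -0.08  0.02] open 0.121 q [ 0.01  0.26  1.94  0.01  0.95 -1.41]
```

View pics/s19.png

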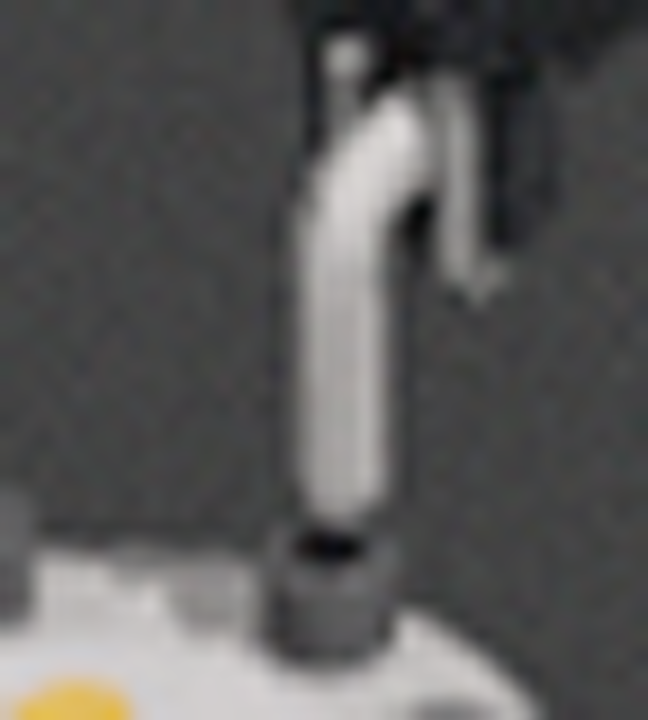

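Run:
```python
from h import *
fs=grab_frame("scene");ft=grab_frame("top")
S=lambda u,v:(292+(u+.5)/18-.5,165+(v+.5)/18-.5)
p,M,s=tool();g=p+155*M[:,2];print(g)
for q in [(344,250),(343,300),(343,400),(343,480),(343,515),(343,500)]: print(q,onplane(fs,S(*q),g,-9.3))
print("mouth",onz(fs,S(329,545),124))
# compare other head mouths in scene now vs known ring
crop(fs,250,180,80,60,10,"s20.png")
crop(ft,320,160,80,60,10,"t20.png")
```

```text
[509.69459176   6.42228879 181.79721071]
(344, 250) (array([26.4, -6.7]), array([535.7,   2.2, 175.1]))
(343, 300) (array([ 26.9, -15.3]), array([536.2,   2.1, 166.5]))
(343, 400) (array([ 27.4, -32.9]), array([536.7,   2. , 148.9]))
(343, 480) (array([ 27.8, -47.2]), array([537.1,   1.9, 134.6]))
(343, 515) (array([ 28. , -53.5]), array([537.3,   1.9, 128.3]))
(343, 500) (array([ 27.9, -50.8]), array([537.2,   1.9, 131. ]))
mouth [540.05505551   0.60081359 124.        ]
```

View pics/s20.png

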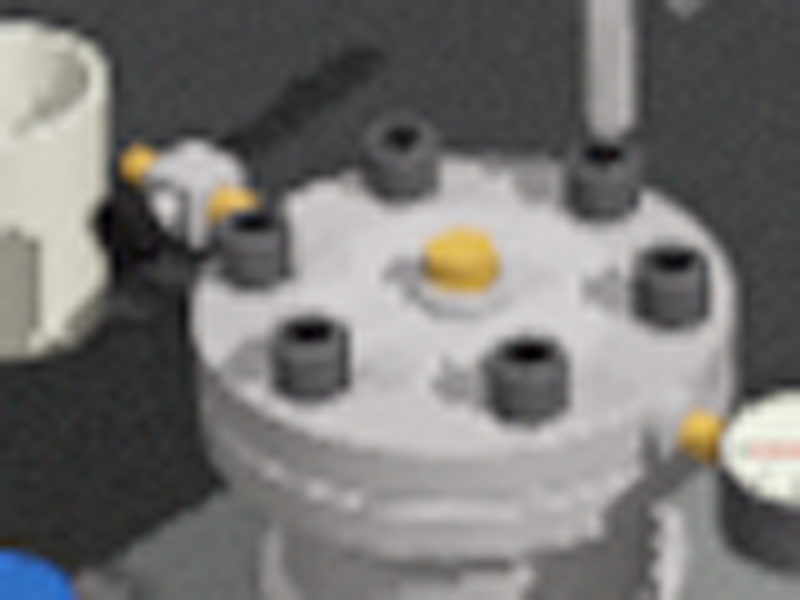

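Run:
```python
from h import *
to(514,4.0,331,170.8)
```

```text
shift m [-0.0036 -0.0009  0.0058] spin -0.07
```

Call:
carry_out(steps=[[[0, -0.0036, -0.0009, 0, 0], [0, -0.0036, -0.0009, 0.003, 0], [0, -0.0036, -0.0009, 0.0058, 0], [0, -0.0036, -0.0009, 0.0058, 0]]])

```text
clock: 13.85
eef_pos: [513.8, 4.0, 330.3]
tcp_rot: [3.137, -0.008, 2.98]
contact_force: [-0.3, -0.2, -2.5]
opening: 0.123
```

Run:
```python
from h import *
st()
fs=grab_frame("scene");crop(fs,292,165,36,40,18,"s21.png")
```

```text
t 13.85 p [513.8   4.  330.3] yaw 170.72 zt [-0.007  0.006 -1.   ] F [-0.25 -0.21 -2.51] T [-0.01 -0.05 -0.05] open 0.123 q [ 0.    0.27  1.94  0.01  0.94 -1.41]
```

View pics/s21.png

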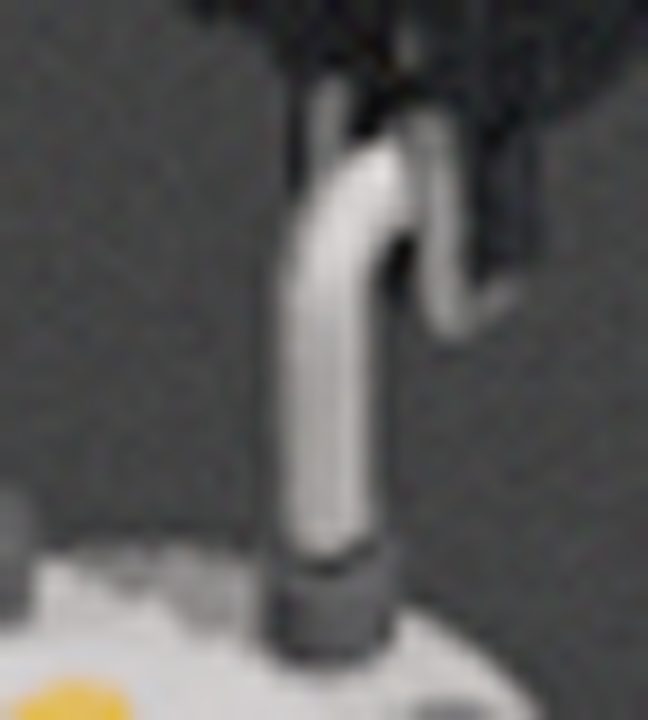

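Call:
carry_out(steps=[[[0, -0.0003, 0, 0.002, 0], [0, -0.0003, 0, 0.004, 0], [0, -0.0003, 0, 0.004, 0]]])

```text
clock: 14.2
eef_pos: [514.2, 4.0, 326.7]
tcp_rot: [3.136, -0.008, 2.98]
contact_force: [-0.6, 0.4, 2.6]
opening: 0.123
```

Run:
```python
from h import *
st()
```

```text
t 14.2 p [514.2   4.  326.7] yaw 170.72 zt [-0.007  0.006 -1.   ] F [-0.56  0.41  2.58] T [-0.    0.01 -0.04] open 0.123 q [ 0.    0.28  1.94  0.01  0.93 -1.41]
```

Run:
```python
from h import *
to(510,2.8,330,170.8)
```

```text
shift m [ 0.004  -0.0019 -0.0033] spin -0.08
```

Call:
carry_out(steps=[[[0, 0, 0, -0.003, 0], [0, 0.002, -0.001, -0.0035, 0], [0, 0.004, -0.002, -0.0035, 0], [0, 0.004, -0.002, -0.0035, 0]]])

```text
clock: 14.6
eef_pos: [509.5, 2.6, 330.1]
tcp_rot: [3.137, -0.008, 2.98]
contact_force: [0.7, -0.3, -2.7]
opening: 0.123
```

Run:
```python
from h import *
st()
fs=grab_frame("scene");crop(fs,292,165,36,40,18,"s22.png")
```

```text
t 14.6 p [509.5   2.6 330.1] yaw 170.72 zt [-0.007  0.006 -1.   ] F [ 0.68 -0.31 -2.74] T [-0.02 -0.05  0.03] open 0.123 q [ 0.    0.27  1.95  0.01  0.94 -1.41]
```

View pics/s22.png

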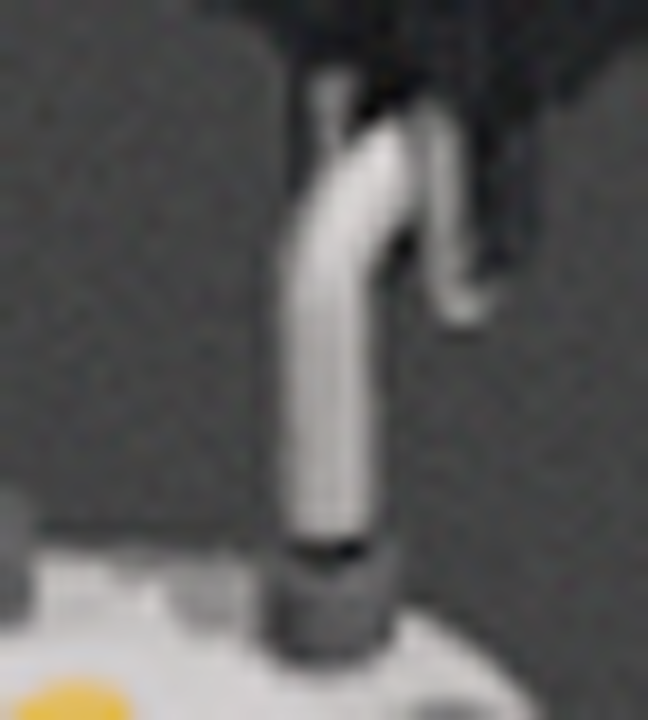

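Call:
carry_out(steps=[[[0, -0.0003, 0, 0.002, 0], [0, -0.0003, 0, 0.004, 0], [0, -0.0003, 0, 0.006, 0], [0, -0.0003, 0, 0.006, 0]]])

```text
clock: 15.05
eef_pos: [510.8, 2.6, 325.5]
tcp_rot: [3.136, -0.005, 2.98]
contact_force: [-2.2, -0.6, 11.8]
opening: 0.127
```

Run:
```python
from h import *
st()
```

```text
t 15.05 p [510.8   2.6 325.5] yaw 170.72 zt [-0.004  0.006 -1.   ] F [-2.2  -0.55 11.83] T [-0.27 -0.06 -0.02] open 0.127 q [ 0.    0.27  1.95  0.01  0.92 -1.41]
```

Call:
carry_out(steps=[[[0, 0.0015, 0, 0.0005, 0], [0, 0.0015, 0.0015, 0.0005, 0], [0, 0, 0.0015, 0.0005, 0], [0, -0.0015, 0.0015, 0.0005, 0], [0, -0.0015, 0, 0.0005, 0], [0, -0.0015, -0.0015, 0.0005, 0], [0, 0, -0.0015, 0.0005, 0], [0, 0.0015, -0.0015, 0.0005, 0]]])

```text
clock: 15.85
eef_pos: [510.2, 1.4, 326.0]
tcp_rot: [3.136, -0.001, 2.98]
contact_force: [0.7, 0.5, 7.6]
opening: 0.123
```

Run:
```python
from h import *
st()
fs=grab_frame("scene");crop(fs,292,165,36,40,18,"s23.png")
```

```text
t 15.85 p [510.2   1.4 326. ] yaw 170.72 zt [-0.     0.006 -1.   ] F [0.7  0.49 7.65] T [-0.05 -0.25  0.02] open 0.123 q [-0.    0.27  1.95  0.01  0.92 -1.42]
```

View pics/s23.png

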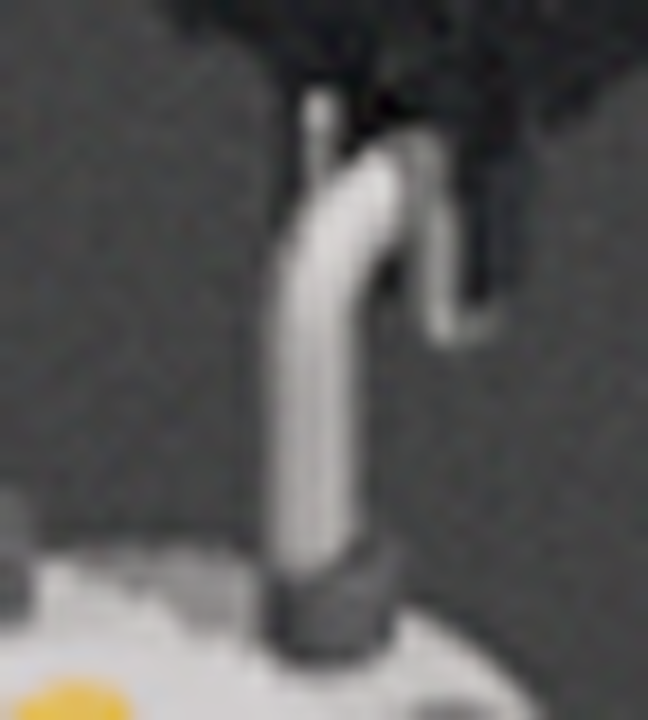

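Run:
```python
from h import *
to(509.4,3.2,327.5,170.8)
```

```text
shift m [ 0.0006  0.0017 -0.0016] spin -0.08
```

Call:
carry_out(steps=[[[0, 0.0006, 0.0017, -0.002, 0], [0, 0.0006, 0.0017, 0.0005, 0], [0, 0.0006, 0.0032, 0.001, 3], [0, 0.0006, 0.0047, 0.001, 6], [0, 0.0006, 0.0047, 0.001, 6]]])

```text
clock: 16.4
eef_pos: [510.1, 6.4, 325.6]
tcp_rot: [3.136, -0.002, 2.873]
contact_force: [-3.4, -0.1, 13.0]
opening: 0.123
```

Run:
```python
from h import *
st()
fs=grab_frame("scene");crop(fs,292,165,36,40,18,"s24.png")
```

```text
t 16.4 p [510.1   6.4 325.6] yaw 164.62 zt [-0.001  0.006 -1.   ] F [-3.36 -0.13 13.01] T [0.07 0.21 0.01] open 0.123 q [ 0.01  0.27  1.95  0.01  0.92 -1.3 ]
```

View pics/s24.png

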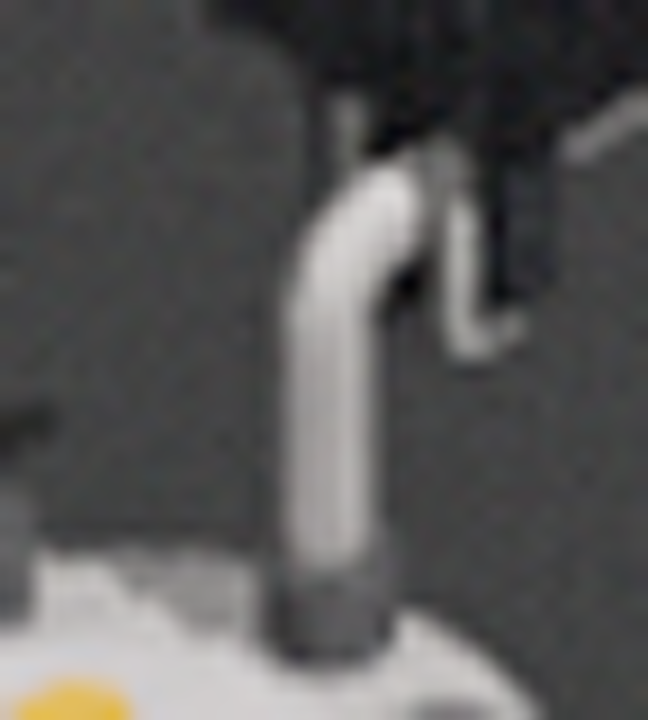

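Call:
carry_out(steps=[[[0, 0, -0.001, 0.0003, -2], [0, 0, -0.002, 0.0003, -4], [0, 0, -0.003, 0.0003, -6], [0, 0, -0.004, 0.0003, -8], [0, 0, -0.005, 0.0003, -10], [0, 0, -0.006, 0.0003, -12], [0, 0, -0.006, 0.0003, -12]]])

```text
clock: 17.15
eef_pos: [508.8, 0.5, 325.9]
tcp_rot: [3.135, -0.0, 3.085]
contact_force: [-0.5, -1.0, 8.9]
opening: 0.124
```

Run:
```python
from h import *
st()
fs=grab_frame("scene");crop(fs,292,165,36,40,18,"s25.png")
```

```text
t 17.15 p [5.088e+02 5.000e-01 3.259e+02] yaw 176.77 zt [ 0.     0.006 -1.   ] F [-0.55 -1.02  8.94] T [-0.25 -0.06 -0.08] open 0.124 q [-0.    0.27  1.95  0.01  0.92 -1.52]
```

View pics/s25.png

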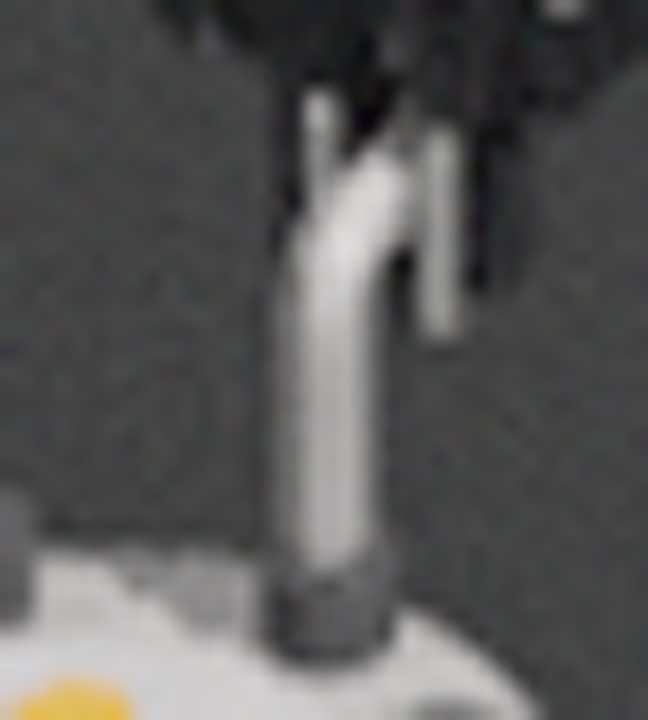

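Run:
```python
from h import *
fs=grab_frame("scene");crop(fs,285,150,50,50,14,"s26.png")
p,M,s=tool();g=p+155*M[:,2]; st()
for off in(-10,10):
  for x in (-11,11):
    P=p+173*M[:,2]+off*M[:,1]+x*M[:,0]; print(off,x,(proj(fs,[P])[0]-[285,150]+.5)*14)
for zz in (47,50,54):
  for ss in (28,31,34):
    P=g-ss*M[:,0]+np.array([0,0,-zz]);print(ss,zz,np.round((proj(fs,[P])[0]-[285,150]+.5)*14),P)
```

```text
t 17.25 p [5.088e+02 5.000e-01 3.259e+02] yaw 176.71 zt [ 0.     0.006 -1.   ] F [-2.4  -0.85  8.97] T [-0.25 -0.07 -0.03] open 0.12 q [-0.    0.27  1.95  0.01  0.92 -1.52]
-10 -11 [348.323291   455.24690718]
-10 11 [395.55249588 408.09058596]
10 -11 [436.81538702 474.89438921]
10 11 [483.07226622 427.16105357]
28 47 [357. 626.] [ 5.36802880e+02 -1.47861616e-01  1.23878774e+02]
31 47 [351. 633.] [ 5.39797927e+02 -3.20186632e-01  1.23878615e+02]
34 47 [344. 640.] [ 5.42792974e+02 -4.92511648e-01  1.23878455e+02]
28 50 [357. 639.] [ 5.36802880e+02 -1.47861616e-01  1.20878774e+02]
31 50 [351. 646.] [ 5.39797927e+02 -3.20186632e-01  1.20878615e+02]
34 50 [344. 653.] [ 5.42792974e+02 -4.92511648e-01  1.20878455e+02]
28 54 [358. 656.] [ 5.36802880e+02 -1.47861616e-01  1.16878774e+02]
31 54 [351. 663.] [ 5.39797927e+02 -3.20186632e-01  1.16878615e+02]
34 54 [345. 670.] [ 5.42792974e+02 -4.92511648e-01  1.16878455e+02]
```

View pics/s26.png

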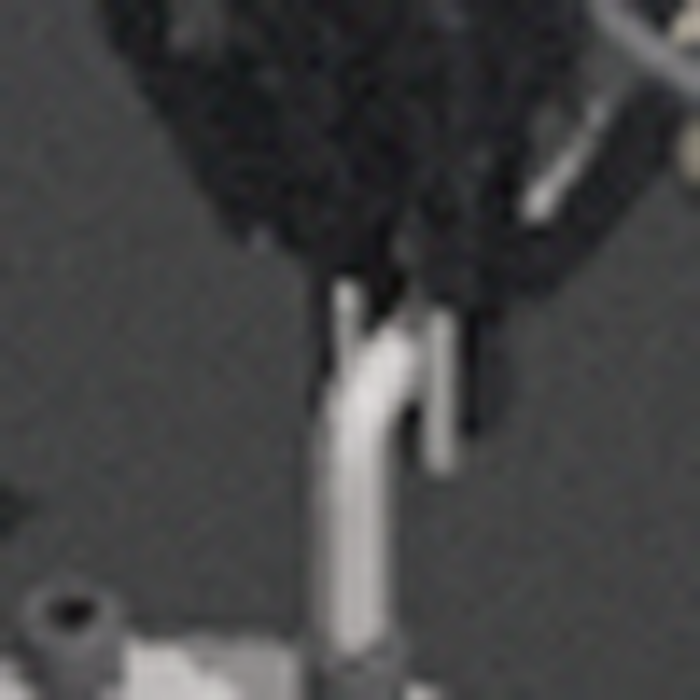

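Run:
```python
from h import *
from scipy.optimize import least_squares
ft=grab_frame("top");fs=grab_frame("scene")
def blobs(img,roi,th,s=8):
    x0,y0,w,h=roi;g=cv2.cvtColor(img,cv2.COLOR_BGR2GRAY)[y0:y0+h,x0:x0+w]
    G=cv2.resize(g,None,fx=s,fy=s,interpolation=cv2.INTER_CUBIC)
    n,l,st,c=cv2.connectedComponentsWithStats((G<th).astype(np.uint8))
    return [(st[i],((c[i]+.5)/s-.5)+[x0,y0]) for i in range(1,n) if 150<st[i][4]<6000 and st[i][2]<90 and st[i][3]<90]
for name,f,roi,th in(("top0",ft,(325,175,75,70),45),("scene0",fs,(268,185,60,40),40)):
    b=blobs(cv2.imread(f"pics/{name}.png"),roi,th); C=np.array([597.8,-18.]);P=[];
    for stt,c in b:
        q=onz(f,c,124)[:2]; d=q-C; r_=np.hypot(*d); a=np.degrees(np.arctan2(d[1],d[0]))
        print(name,stt[2:],np.round(c,2),np.round(q,1),round(r_,1),round(a,1))
        if 52<r_<66 and abs((a-42+30)%60-30)<8: P.append((q,round((a-42)/60)))
    def res(v):
        return np.concatenate([q-v[:2]-59*np.array([np.cos(v[2]+k*np.pi/3),np.sin(v[2]+k*np.pi/3)]) for q,k in P])
    v=least_squares(res,[598,-18,np.radians(42)]).x; print(len(P),v[:2],np.degrees(v[2]),np.round(res(v),1)); a=v[2]+np.radians(120)
    print("loose",v[:2]+59*np.array([np.cos(a),np.sin(a)]))
```

```text
top0 [  42   42 1339] [371.27 185.47] [653.7 -36.7] 59.0 -18.5
top0 [  42   41 1344] [345.31 190.07] [641.8  21.2] 58.9 41.7
top0 [  40   45 1338] [388.52 205.6 ] [609.7 -76.2] 59.4 -78.5
top0 [  40   42 1339] [336.6  214.94] [585.7  39.3] 58.5 102.0
top0 [  43   41 1328] [379.83 230.55] [553.6 -57.8] 59.4 -138.0
5 [597.68657162 -18.35933081] 41.80689014019605 [-0.   0.   0.1  0.2 -0.1 -0.   0.1 -0.1 -0.1 -0.1]
loose [5.41636005e+02 6.16891236e-02]
scene0 [ 17  12 161] [289.82 193.28] [553.2 -56. ] 58.6 -139.6
scene0 [ 25  11 221] [274.86 201.81] [610.2 -74.7] 58.1 -77.6
scene0 [ 27  11 236] [316.8  205.67] [586.   40.8] 60.0 101.3
scene0 [  5  39 154] [267.76 211.62] [661.4 -69.7] 82.0 -39.1
scene0 [ 28  13 290] [280.57 212.75] [653.7 -35.4] 58.6 -17.3
scene0 [ 30  13 311] [302.33 214.84] [641.6  22.3] 59.5 42.7
5 [597.74439627 -16.89565729] 41.69222878644874 [-0.5  0.2  0.5 -0.   0.2 -0.1 -0.1 -0.  -0.2 -0. ]
loose [541.73080629   1.63749509]
```

Run:
```python
from h import *
fs=grab_frame("scene")
S=lambda u,v:(285+(u+.5)/14-.5,150+(v+.5)/14-.5)
print((proj(fs,[[541.73,1.64,124]])[0]-[285,150]+.5)*14,(proj(fs,[[541.64,.06,124]])[0]-[285,150]+.5)*14)
im=fs["image"]; g=cv2.cvtColor(im,cv2.COLOR_RGB2GRAY)
for y in (184,188,192,193,194,195,196,197,198): print(y,g[y,302:322])
```

```text
[355.76712905 639.19957772] [348.77076024 637.51561284]
184 [ 70  66  68  66  63  95 129 168 176 170 121  75  62  63  63  64  66  70
  72  63]
188 [ 64  67  71  63  66  93 117 162 170 168 117  67  67  67  73  66  67  70
  66  63]
192 [ 68  69  65  65  63  92 119 163 169 169 122  73  68  62  65  69  66  67
  69  69]
193 [ 62  64  68  67  68  95 124 163 169 167 122  75  64  68  67  67  70  67
  64  69]
194 [ 70  68  66  66  66  92 117 165 171 170 125  79  68  69  69  69  70  68
  70  68]
195 [ 98  92  86  66  70  85 107 155 164 147 111  94  75  66  69  66  68  68
  66  70]
196 [133 130 127 119  96  83  98 126 131 103  87  94  74  68  69  67  67  69
  66  64]
197 [140 140 144 147 102  74  92  86  90 106 100  92  71  63  69  70  66  66
  70  65]
198 [138 142 143 143  97  56  71  81  93  91  86  85  85  68  63  66  65  67
  68  67]
```

Run:
```python
from h import *
to(510.7,4.5,327.5,170.8)
```

```text
shift m [-0.0017  0.0041 -0.0016] spin 5.9
```

Call:
carry_out(steps=[[[0, 0, 0, -0.002, 0], [0, -0.0008, 0.002, -0.002, 3], [0, -0.0017, 0.0041, -0.002, 6], [0, -0.0017, 0.0041, 0, 6], [0, -0.0017, 0.0041, 0.001, 6], [0, -0.0017, 0.0041, 0.001, 6]]])

```text
clock: 18.0
eef_pos: [510.9, 4.7, 325.4]
tcp_rot: [3.135, -0.0, 2.981]
contact_force: [-2.2, 1.0, 11.0]
opening: 0.12
```

Run:
```python
from h import *
st()
```

```text
t 18.0 p [510.9   4.7 325.4] yaw 170.8 zt [ 0.001  0.006 -1.   ] F [-2.21  0.97 10.97] T [0.19 0.   0.07] open 0.12 q [ 0.    0.27  1.95  0.01  0.92 -1.41]
```

Call:
carry_out(steps=[[[0, -0.001, 0, 0.0002, 0], [0, -0.001, 0.001, 0.0002, 0], [0, 0, 0.0015, 0.0002, 0], [0, 0.001, 0.001, 0.0002, 0], [0, 0.0015, 0, 0.0002, 0], [0, 0.001, -0.001, 0.0002, 0], [0, 0, -0.0015, 0.0002, 0], [0, -0.001, -0.001, 0.0002, 0]]])

```text
clock: 18.8
eef_pos: [511.2, 3.8, 325.5]
tcp_rot: [3.134, -0.002, 2.981]
contact_force: [-5.6, 2.6, 14.5]
opening: 0.122
```

Run:
```python
from h import *
st()
```

```text
t 18.8 p [511.2   3.8 325.5] yaw 170.82 zt [-0.001  0.008 -1.   ] F [-5.57  2.57 14.46] T [0.48 0.48 0.08] open 0.122 q [ 0.    0.27  1.95  0.01  0.92 -1.41]
```

Call:
carry_out(steps=[[[0, 0.0003, 0.0005, 0.0002, 0], [0, 0.0003, 0.0016, 0.0004, 2], [0, 0.0003, 0.0027, 0.0004, 4], [0, 0.0003, 0.0038, 0.0004, 6], [0, 0.0003, 0.0049, 0.0004, 8], [0, 0.0003, 0.0049, 0.0004, 8]]])

```text
clock: 19.4
eef_pos: [511.8, 8.8, 325.5]
tcp_rot: [3.134, -0.003, 2.841]
contact_force: [0.3, 0.7, 7.4]
opening: 0.123
```

Run:
```python
from h import *
st()
```

```text
t 19.4 p [511.8   8.8 325.5] yaw 162.78 zt [-0.     0.008 -1.   ] F [0.34 0.72 7.43] T [ 0.2  -0.36 -0.  ] open 0.123 q [ 0.01  0.27  1.95  0.01  0.92 -1.26]
```

Call:
carry_out(steps=[[[0, 0, -0.0011, 0.0004, -2], [0, 0, -0.0022, 0.0004, -4], [0, 0, -0.0033, 0.0004, -6], [0, 0, -0.0044, 0.0004, -8], [0, 0, -0.0055, 0.0004, -10], [0, 0, -0.0066, 0.0004, -12], [0, 0, -0.0077, 0.0004, -14], [0, 0, -0.0087, 0.0004, -16]]])

```text
clock: 20.2
eef_pos: [509.6, 0.4, 325.5]
tcp_rot: [3.134, 0.001, 3.122]
contact_force: [1.7, 0.0, 5.4]
opening: 0.126
```

Run:
```python
from h import *
st()
fs=grab_frame("scene");crop(fs,292,165,36,40,18,"s27.png")
```

```text
t 20.2 p [5.096e+02 4.000e-01 3.255e+02] yaw 178.89 zt [ 0.001  0.008 -1.   ] F [1.74 0.03 5.41] T [-0.07 -0.78 -0.07] open 0.126 q [-0.    0.27  1.95  0.01  0.92 -1.56]
```

View pics/s27.png

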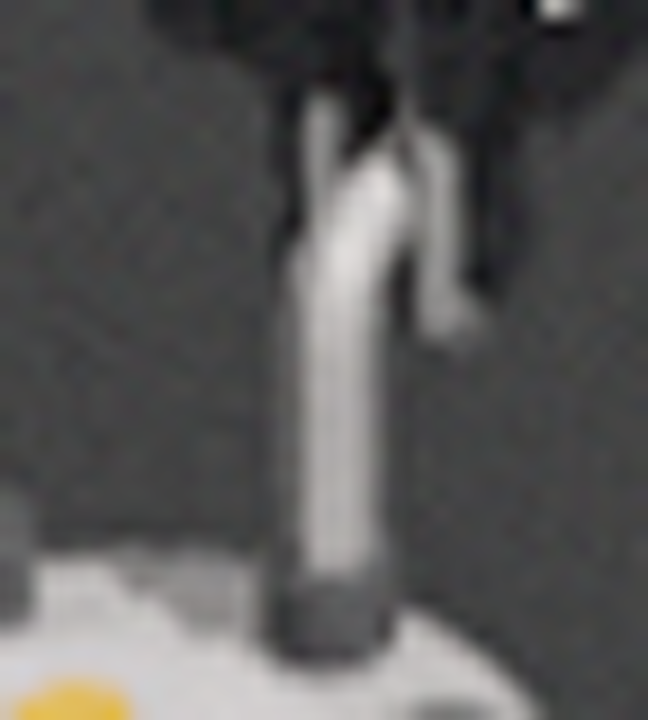

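Run:
```python
from h import *
to(510.7,4.1,329,170.8)
```

```text
shift m [-0.001   0.0038 -0.0035] spin 8.21
```

Call:
carry_out(steps=[[[0, 0, 0, -0.0035, 0], [0, -0.001, 0.002, -0.0035, 4], [0, -0.001, 0.0038, -0.0035, 8], [0, -0.001, 0.0038, -0.0035, 8], [0, -0.001, 0.0038, -0.0035, 8]]], squeeze=120)

```text
clock: 20.75
eef_pos: [510.1, 4.0, 328.4]
tcp_rot: [3.134, -0.002, 2.987]
contact_force: [-0.5, 0.3, -2.0]
opening: 0.12
```

```bash
cat >> h.py <<'E'
def prof(f,rows,c0,c1):
    g=cv2.cvtColor(f["image"],cv2.COLOR_RGB2GRAY).astype(int)
    for y in rows: print(y,g[y,c0:c1])
E
python3 - <<'E'
from h import *
st()
fs=grab_frame("scene");crop(fs,292,165,36,40,18,"s28.png");prof(fs,range(180,203,2),302,320)
prof(fs,range(190,198),302,320)
E
```

```text
t 20.75 p [510.1   4.  328.4] yaw 171.14 zt [-0.001  0.008 -1.   ] F [-0.48  0.29 -1.98] T [-0.03 -0.04  0.02] open 0.12 q [ 0.    0.27  1.95  0.01  0.93 -1.42]
180 [ 69  65  63  68  68  73 111 178 197 193 172  87  24  64 107 137  82  28]
182 [ 68  64  68  66  65  83 121 174 183 177 137  84  60  64  98 165 131 104]
184 [ 68  67  68  69  65  80 115 161 166 170 139  84  66  69  65  64  67  65]
186 [ 65  66  70  68  62  79 113 159 163 169 139  81  65  69  63  66  69  64]
188 [ 67  68  67  72  65  77 114 156 162 168 140  84  62  65  70  69  70  69]
190 [ 69  67  70  65  67  72 116 157 164 166 139  82  65  66  69  71  67  68]
192 [ 65  66  66  69  67  70 113 158 165 169 146  88  62  67  67  68  69  65]
194 [ 67  65  63  66  63  69  90 155 168 171 151  98  65  62  67  66  71  66]
196 [135 129 128 119  95  83  73  74  77  90  85  93  71  66  63  64  70  69]
198 [141 140 140 144 100  59  71  83  95  92  92  82  82  69  66  65  69  69]
200 [182 173 173 152 105  66  65  79  86  90  89  93 183 182 159 118  75  62]
202 [204 205 207 205 198 168 151 137 141 154 166 191 193 195 195 198 191 150]
190 [ 69  67  70  65  67  72 116 157 164 166 139  82  65  66  69  71  67  68]
191 [ 68  69  68  67  70  73 113 158 164 171 139  82  66  64  66  68  65  66]
192 [ 65  66  66  69  67  70 113 158 165 169 146  88  62  67  67  68  69  65]
193 [ 67  70  68  69  66  73 110 159 162 169 154  95  66  68  66  65  66  66]
194 [ 67  65  63  66  63  69  90 155 168 171 151  98  65  62  67  66  71  66]
195 [100  93  87  71  78  73  57 122 136 141 118  94  76  65  67  70  67  67]
196 [135 129 128 119  95  83  73  74  77  90  85  93  71  66  63  64  70  69]
197 [143 141 144 147 102  76  91  89  89 105 101  90  71  61  66  66  68  71]
```

View pics/s28.png

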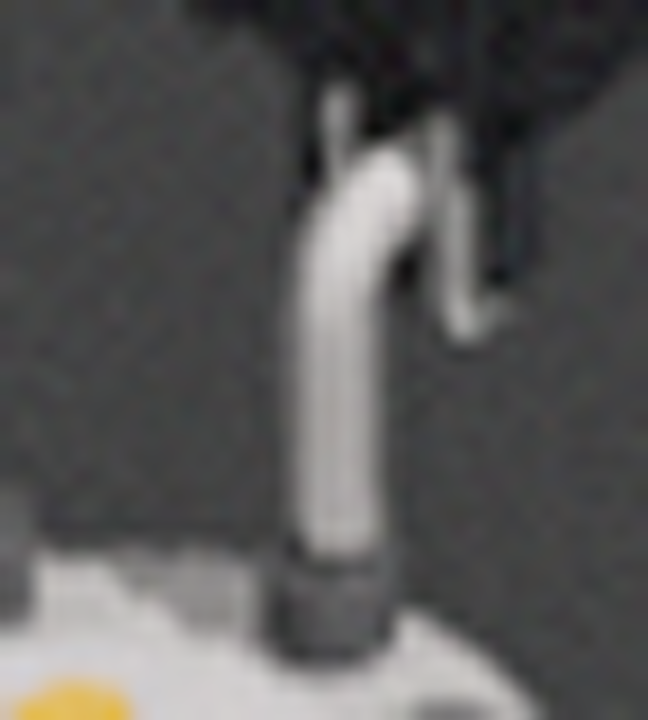

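Call:
carry_out(steps=[[[0, 0.0004, -0.0013, 0.001, 0], [0, 0.0004, -0.0013, 0.0024, 0], [0, -0.0003, -0.0008, 0.0026, 0], [0, -0.001, -0.0004, 0.0026, 0], [0, -0.0017, 0.0001, 0.0026, 0], [0, -0.0024, 0.0005, 0.0026, 0], [0, -0.0031, 0.001, 0.0026, 0], [0, -0.0038, 0.0014, 0.0026, 0]]])

```text
clock: 21.6
eef_pos: [514.1, 4.8, 326.2]
tcp_rot: [3.134, -0.002, 2.987]
contact_force: [-4.4, -2.1, 9.7]
opening: 0.112
```

Run:
```python
from h import *
st()
fs=grab_frame("scene");prof(fs,range(190,202),302,320)
```

```text
t 21.6 p [514.1   4.8 326.2] yaw 171.14 zt [-0.001  0.008 -1.   ] F [-4.35 -2.11  9.72] T [-0.31  0.63 -0.04] open 0.112 q [ 0.    0.28  1.94  0.01  0.92 -1.42]
190 [ 69  69  68  66  61  89 140 160 163 170 116  67  65  67  70  69  65  64]
191 [ 69  68  68  66  64  86 142 161 163 171 123  74  63  65  66  68  64  65]
192 [ 68  66  65  64  60  89 144 164 166 173 121  70  67  68  67  69  67  67]
193 [ 68  66  68  67  65  90 140 161 167 168 124  74  67  67  68  70  66  66]
194 [ 61  66  68  64  64  86 131 161 165 170 128  81  70  66  69  64  65  66]
195 [108  91  87  67  64  91 127 158 165 172 132  96  74  66  66  69  68  65]
196 [138 127 126 119  85  87 121 149 158 155 124  98  70  69  70  68  70  66]
197 [140 141 142 145  99  73  95 115 121 109  97  86  71  63  67  67  67  70]
198 [140 138 142 145 101  60  69  80  90  90  88  85  83  68  61  65  65  70]
199 [149 140 141 141  97  59  65  79  87  91  92  80 149 141  91  67  62  65]
200 [180 172 174 152 105  61  65  80  88  88  87  93 183 182 161 119  75  64]
201 [202 201 202 184 157 104  69  73  79  83 113 160 187 191 191 179 144  89]
```

Call:
carry_out(steps=[[[0, 0.0008, -0.0005, 0.0002, 0], [0, 0.0014, -0.0009, 0.0002, 0], [0, 0.0018, -0.0012, 0.0002, 0], [0, 0.0022, -0.0014, 0.0002, 0], [0, 0.0026, -0.0017, 0.0002, 0], [0, 0.003, -0.0019, 0.0002, 0], [0, 0.0034, -0.0022, 0.0002, 0], [0, 0.0038, -0.0024, 0.0002, 0]]])

```text
clock: 22.45
eef_pos: [510.2, 3.0, 326.1]
tcp_rot: [3.134, -0.001, 2.987]
contact_force: [4.0, 1.7, 3.3]
opening: 0.111
```

Run:
```python
from h import *
st()
fs=grab_frame("scene");prof(fs,range(190,199),302,320)
```

```text
t 22.45 p [510.2   3.  326.1] yaw 171.14 zt [-0.     0.008 -1.   ] F [4.04 1.71 3.27] T [ 0.15 -0.85 -0.01] open 0.111 q [ 0.    0.27  1.95  0.01  0.92 -1.42]
190 [ 68  66  71  66  63  91 130 162 166 173 124  71  66  65  66  70  70  68]
191 [ 69  64  70  63  64  88 129 163 165 171 122  75  66  69  66  71  67  69]
192 [ 65  67  63  68  62  92 130 161 166 173 124  71  64  67  67  70  68  65]
193 [ 67  65  69  70  63  87 131 161 167 172 130  70  63  67  67  69  68  68]
194 [ 67  64  67  68  64  86 130 161 167 174 128  84  67  67  68  68  64  64]
195 [ 96  88  86  69  76  77 118 154 161 152 109  92  74  68  66  66  69  68]
196 [134 128 128 117  94  75 104 132 134 114  95  93  79  63  68  70  69  71]
197 [143 141 144 145 101  80  91  99  98 107 102  86  71  70  70  64  64  67]
198 [141 140 142 144 100  63  67  80  92  93  93  83  81  70  64  64  68  67]
```

Call:
carry_out(steps=[[[0, -0.0003, 0.0002, 0.001, 0], [0, -0.0005, 0.0003, 0.0018, 0], [0, -0.0005, 0.0003, 0.0018, 0]]])

```text
clock: 22.8
eef_pos: [510.6, 3.3, 325.2]
tcp_rot: [3.134, -0.002, 2.987]
contact_force: [-3.6, 1.0, 16.2]
opening: 0.114
```

Run:
```python
from h import *
st()
```

```text
t 22.8 p [510.6   3.3 325.2] yaw 171.14 zt [-0.     0.008 -1.   ] F [-3.58  1.01 16.24] T [ 0.11 -0.02 -0.05] open 0.114 q [ 0.    0.27  1.95  0.01  0.92 -1.42]
```

Call:
carry_out(steps=[[[0, 0.0003, 0.0011, 0.0006, 2], [0, 0.0003, 0.0022, 0.0006, 4], [0, 0.0003, 0.0033, 0.0006, 6], [0, 0.0003, 0.0033, 0.0006, 6]]])

```text
clock: 23.2
eef_pos: [511.2, 6.7, 325.3]
tcp_rot: [3.134, -0.001, 2.881]
contact_force: [1.0, 0.3, 9.9]
opening: 0.114
```

Run:
```python
from h import *
st()
```

```text
t 23.2 p [511.2   6.7 325.3] yaw 165.07 zt [ 0.001  0.008 -1.   ] F [0.99 0.33 9.95] T [-0.07 -0.54 -0.06] open 0.114 q [ 0.01  0.27  1.95  0.01  0.92 -1.31]
```

Call:
carry_out(steps=[[[0, 0, -0.0011, 0.0004, -2], [0, 0, -0.0022, 0.0004, -4], [0, 0, -0.0033, 0.0004, -6], [0, 0, -0.0044, 0.0004, -8], [0, 0, -0.0055, 0.0004, -10], [0, 0, -0.0065, 0.0004, -12], [0, 0, -0.0065, 0.0004, -12]]])

```text
clock: 23.9
eef_pos: [509.7, 0.2, 325.5]
tcp_rot: [3.134, 0.001, 3.092]
contact_force: [0.1, 0.8, 9.3]
opening: 0.121
```

Run:
```python
from h import *
st()
fs=grab_frame("scene");prof(fs,range(190,199),302,320)
```

```text
t 23.9 p [5.097e+02 2.000e-01 3.255e+02] yaw 177.13 zt [ 0.002  0.008 -1.   ] F [0.11 0.81 9.33] T [ 0.09 -0.53  0.01] open 0.121 q [-0.01  0.27  1.95  0.01  0.92 -1.53]
190 [ 68  72  68  67  66  90 131 164 169 171 121  72  68  66  68  68  71  63]
191 [ 70  67  66  70  67  92 135 165 171 169 120  69  68  65  71  66  66  67]
192 [ 69  66  69  62  64  90 126 166 173 168 121  69  65  68  65  67  64  70]
193 [ 70  66  64  67  66  96 121 164 170 169 121  71  66  65  69  67  69  67]
194 [ 68  64  60  66  65  96 122 164 173 169 129  83  67  67  67  68  66  69]
195 [103  92  89  72  75  88 117 162 172 154 110  91  74  66  64  67  69  65]
196 [135 128 127 116  96  85 107 140 150 118  89  92  74  67  68  68  67  71]
197 [139 142 142 144 101  74  94  93  97 105 101  85  70  64  70  67  66  66]
198 [138 140 141 144  99  61  71  82  91  89  90  84  81  67  64  62  71  66]
```

Run:
```python
from h import *
fs=grab_frame("scene");crop(fs,280,120,70,80,10,"s30.png")
p,M,s=tool();g=p+155*M[:,2]
def px(P): return np.round((proj(fs,[P])[0]-[280,120]+.5)*10)
x=-M[:,0]
for th in(-4,0,4):
    t=np.radians(th)  # + = ball end up
    cr=g+x*31+np.array([0,0,7]); l=-x*np.cos(t)+np.array([0,0,1])*np.sin(t)
    print(th,"ball",px(cr+165*l),"150",px(cr+150*l),"120",px(cr+120*l))
```

```text
-4 ball [530. 389.] 150 [511. 406.] 120 [471. 439.]
0 ball [531. 355.] 150 [512. 374.] 120 [472. 414.]
4 ball [531. 322.] 150 [512. 344.] 120 [472. 389.]
```

View pics/s30.png

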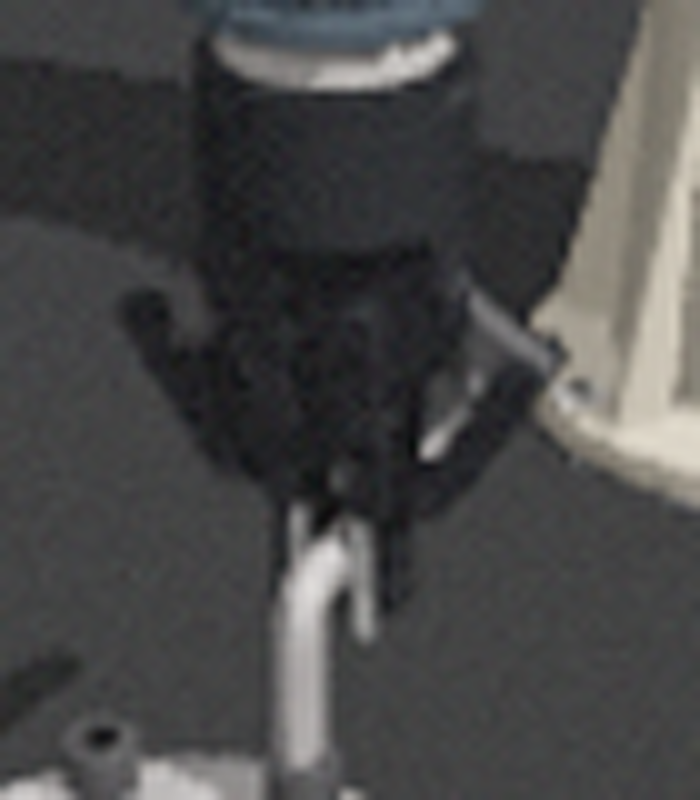

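Run:
```python
from h import *
fs=grab_frame("scene")
S=lambda u,v:(240+(u+.5)/5-.5,70+(v+.5)/5-.5)
g=np.array([547.5,-2.6,453.6])+155*np.array([.001,.001,-1])
im=cv2.imread("pics/s6.png");G=cv2.cvtColor(im,cv2.COLOR_BGR2GRAY)
for v in (410,440,470,500,520,530,540,550,556,560): 
    row=G[v,300:400].astype(float); w=np.clip(row-95,0,None); c=300+(w*np.arange(100)).sum()/max(w.sum(),1); print(v,round(c,1),w.max(),onplane(fs,S(c,v),g,-9.19))
```

```text
410 340.6 81.0 (array([ -4.5, -39. ]), array([543.3,  -1.7, 259.6]))
440 342.1 75.0 (array([ -5.4, -57.1]), array([542.3,  -1.6, 241.5]))
470 344.3 71.0 (array([ -6.9, -75.8]), array([540.8,  -1.3, 222.8]))
500 345.8 79.0 (array([ -7.8, -94.5]), array([539.9,  -1.2, 204.1]))
520 347.3 82.0 (array([  -9. , -107.4]), array([538.8,  -1. , 191.2]))
530 347.7 15.0 (array([  -9.2, -113.8]), array([538.6,  -1. , 184.8]))
540 348.0 56.0 (array([  -9.3, -120.1]), array([538.5,  -1. , 178.5]))
550 348.4 98.0 (array([  -9.5, -126.5]), array([538.3,  -0.9, 172.1]))
556 348.1 73.0 (array([  -9.1, -130.1]), array([538.7,  -1. , 168.5]))
560 349.1 20.0 (array([ -10.1, -133.2]), array([537.7,  -0.8, 165.4]))
```

Call:
carry_out(steps=[[[0, 0.0002, -0.0005, 0.0004, 0], [0, 0.0012, -0.0005, 0.0004, 0], [0, 0.0012, 0.0005, 0.0004, 0], [0, 0.0002, 0.0007, 0.0004, 0], [0, -0.001, 0.0005, 0.0004, 0], [0, -0.001, -0.0005, 0.0004, 0], [0, -0.001, -0.0015, 0.0004, 0], [0, 0.0002, -0.0015, 0.0004, 0]]])

```text
clock: 24.85
eef_pos: [509.7, -1.1, 325.5]
tcp_rot: [3.134, 0.002, 3.09]
contact_force: [2.8, 1.0, 6.0]
opening: 0.114
```

Run:
```python
from h import *
st()
```

```text
t 24.85 p [509.7  -1.1 325.5] yaw 177.07 zt [ 0.003  0.008 -1.   ] F [2.76 0.98 5.99] T [ 0.08 -0.89  0.01] open 0.114 q [-0.01  0.27  1.95  0.01  0.92 -1.53]
```

Call:
carry_out(steps=[[[0, 0, 0.001, -0.003, 2], [0, -0.0004, 0.0033, -0.006, 6], [0, -0.0004, 0.0033, -0.006, 6], [0, -0.0004, 0.0033, -0.006, 6]]])

```text
clock: 25.25
eef_pos: [509.6, 2.1, 330.8]
tcp_rot: [3.134, -0.001, 2.988]
contact_force: [0.1, 0.1, -2.6]
opening: 0.111
```

Run:
```python
from h import *
st()
fs=grab_frame("scene");crop(fs,292,165,36,40,18,"s31.png")
p,M,s=tool();g=p+155*M[:,2];yw=np.degrees(np.arctan2(-M[1,0],-M[0,0]))
G=cv2.cvtColor(fs["image"],cv2.COLOR_RGB2GRAY).astype(float)
for y in range(180,197):
    row=np.clip(G[y,303:318]-72,0,35); c=303+(row*np.arange(15)).sum()/row.sum(); print(y,round(c,2),round(row.sum()/35,2),onplane(fs,(c,y),g,yw))
prof(fs,range(192,198),302,320)
```

```text
t 25.25 p [509.6   2.1 330.8] yaw 171.18 zt [ 0.     0.008 -1.   ] F [ 0.06  0.15 -2.57] T [-0.   -0.09 -0.01] open 0.111 q [-0.    0.26  1.95  0.01  0.93 -1.42]
180 311.4 8.37 (array([ 17.3, -10.6]), array([526.8,   0.6, 165.2]))
181 311.67 8.4 (array([ 15.9, -14.5]), array([525.5,   0.8, 161.4]))
182 311.34 7.6 (array([ 17.7, -16.8]), array([5.273e+02, 5.000e-01, 1.590e+02]))
183 309.54 5.63 (array([ 27.3, -15.4]), array([536.8,  -1. , 160.4]))
184 309.6 5.77 (array([ 27.1, -18.7]), array([536.6,  -0.9, 157.1]))
185 309.61 5.74 (array([ 27.2, -21.9]), array([536.6,  -0.9, 153.9]))
186 309.64 5.69 (array([ 27.1, -25.2]), array([536.6,  -0.9, 150.6]))
187 309.66 5.74 (array([ 27.1, -28.4]), array([536.6,  -0.9, 147.4]))
188 309.62 5.71 (array([ 27.4, -31.6]), array([536.8,  -1. , 144.3]))
189 309.62 5.71 (array([ 27.5, -34.8]), array([537. ,  -1. , 141.1]))
190 309.63 5.77 (array([ 27.5, -38. ]), array([537. ,  -1. , 137.8]))
191 309.6 5.77 (array([ 27.8, -41.2]), array([537.3,  -1. , 134.7]))
192 309.66 5.63 (array([ 27.6, -44.6]), array([537. ,  -1. , 131.2]))
193 309.78 5.29 (array([ 27. , -48.2]), array([536.5,  -0.9, 127.7]))
194 309.69 4.51 (array([ 27.6, -51.2]), array([537.1,  -1. , 124.7]))
195 307.2 1.6 (array([ 40.9, -47.6]), array([550.2,  -3. , 128.2]))
196 306.77 5.74 (array([ 43.2, -49.7]), array([552.5,  -3.4, 126.1]))
192 [ 68  67  66  63  64  94 144 163 162 172 111  60  68  64  67  65  71  68]
193 [ 68  66  64  66  64  84 143 162 168 165 105  62  67  67  70  64  66  71]
194 [ 64  62  62  67  65  75 122 144 147 121  87  71  69  68  67  71  69  63]
195 [99 89 87 68 74 74 63 67 58 23 65 86 78 65 67 66 69 69]
196 [136 130 128 120  99  81  79  57  56  79  90  97  75  64  68  67  67  70]
197 [142 140 142 146 101  75  93  90  94 109 105  91  68  64  64  68  64  67]
```

View pics/s31.png

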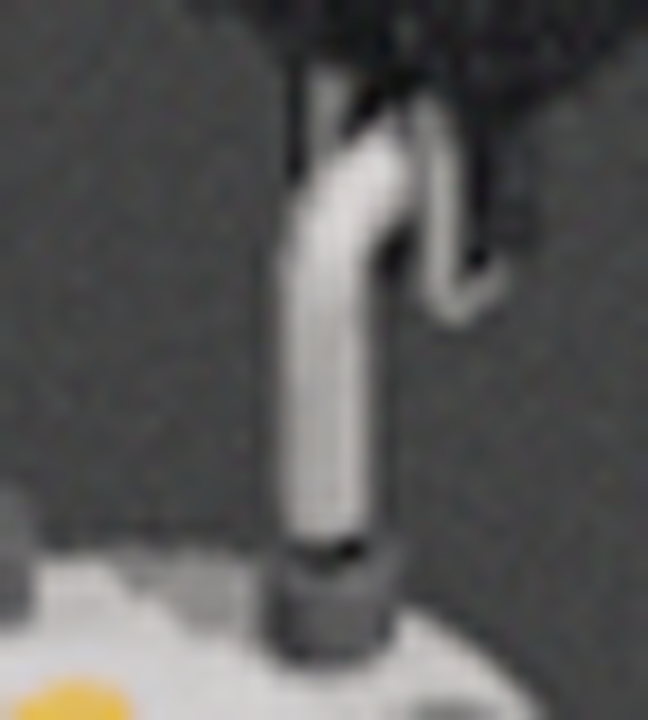

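```bash
cat >> h.py <<'E'
def tipm(f):
    G=cv2.cvtColor(f["image"],cv2.COLOR_RGB2GRAY).astype(float)
    cs=[]
    for y in range(187,193):
        row=np.clip(G[y,303:318]-72,0,35); cs.append(303+(row*np.arange(15)).sum()/row.sum())
    b=G[188:201,309:312].mean(1); top=b[:4].mean(); lo=85
    k=np.where(b<(top+lo)/2)[0][0]; h=(top+lo)/2; e=188+k-1+(b[k-1]-h)/(b[k-1]-b[k])+.5
    print("col",np.round(cs,2),"edge",round(e,2),np.round(b))
E
python3 - <<'E'
from h import *
to(513,3.8,329,171.1); tipm(grab_frame("scene"))
E
```

```text
shift m [-0.003   0.0022  0.0019] spin 0.07
col [309.64 309.62 309.62 309.64 309.64 309.59] edge 194.62 [167. 167. 166. 167. 167. 165. 136.  50.  67.  96.  89.  86.  85.]
```

Call:
carry_out(steps=[[[0, -0.0015, 0.001, 0.001, 0], [0, -0.003, 0.002, 0.002, 0], [0, -0.003, 0.002, 0.0045, 0], [0, -0.003, 0.002, 0.0048, 0], [0, -0.003, 0.002, 0.0048, 0]]])

```text
clock: 25.85
eef_pos: [513.3, 3.6, 326.5]
tcp_rot: [3.134, 0.0, 2.987]
contact_force: [-1.9, 0.1, 4.3]
opening: 0.111
```

Run:
```python
from h import *
st();f=grab_frame("scene"); tipm(f); prof(f,range(193,199),304,318)
```

```text
t 25.85 p [513.3   3.6 326.5] yaw 171.16 zt [ 0.002  0.008 -1.   ] F [-1.92  0.1   4.28] T [0.02 0.04 0.02] open 0.111 q [ 0.    0.27  1.94  0.01  0.92 -1.42]
col [309.62 309.65 309.61 309.65 309.64 309.62] edge 197.0 [167. 167. 166. 167. 169. 168. 167. 163. 144. 108.  87.  88.  85.]
193 [ 69  66  66  98 147 164 168 171 110  63  65  67  68  68]
194 [ 62  66  64  98 146 163 166 171 109  73  67  68  68  68]
195 [ 86  70  65  93 143 164 166 160 104  85  75  65  68  66]
196 [125 118  86  81 132 149 152 131  97  93  73  65  66  65]
197 [141 148 105  72 100 106 109 109  99  87  71  68  67  69]
198 [139 143 101  58  69  81  90  91  94  81  81  67  65  66]
```

Call:
carry_out(steps=[[[0, 0.0003, 0, 0.001, 0], [0, 0.0008, 0.0005, 0.001, 0], [0, 0.0008, -0.0008, 0.001, 0], [0, 0, -0.001, 0.001, 0], [0, -0.0008, -0.0008, 0.001, 0], [0, -0.001, 0.0003, 0.001, 0], [0, -0.0005, 0.001, 0.001, 0], [0, 0.0005, 0.001, 0.001, 0]]])

```text
clock: 26.7
eef_pos: [513.1, 4.5, 326.1]
tcp_rot: [3.134, 0.002, 2.988]
contact_force: [-0.8, -2.5, 6.1]
opening: 0.114
```

Run:
```python
from h import *
st();f=grab_frame("scene"); tipm(f)
```

```text
t 26.7 p [513.1   4.5 326.1] yaw 171.18 zt [ 0.003  0.007 -1.   ] F [-0.79 -2.5   6.12] T [-0.48 -0.27 -0.08] open 0.114 q [ 0.    0.27  1.94  0.01  0.92 -1.42]
col [309.59 309.62 309.6  309.64 309.62 309.59] edge 197.23 [165. 166. 167. 166. 167. 168. 167. 162. 147. 117.  86.  89.  84.]
```

Call:
carry_out(steps=[[[0, 0, 0.0003, 0.0006, 2], [0, 0, 0.0014, 0.0008, 4], [0, 0, 0.0024, 0.0008, 6], [0, 0.0005, 0.0034, 0.0008, 8], [0, -0.0005, 0.0034, 0.0008, 8], [0, 0, 0.0026, 0.0008, 8], [0, 0, 0.0034, 0.0008, 8]]])

```text
clock: 27.45
eef_pos: [514.1, 7.9, 326.1]
tcp_rot: [3.133, 0.003, 2.848]
contact_force: [-1.9, 0.2, 9.0]
opening: 0.12
```

Run:
```python
from h import *
st();f=grab_frame("scene"); tipm(f)
```

```text
t 27.45 p [514.1   7.9 326.1] yaw 163.17 zt [ 0.005  0.007 -1.   ] F [-1.87  0.18  9.03] T [-0.03 -0.01 -0.05] open 0.12 q [ 0.01  0.28  1.94  0.01  0.92 -1.27]
col [309.39 309.4  309.42 309.36 309.4  309.45] edge 197.27 [159. 161. 162. 162. 163. 163. 162. 158. 149. 115.  87.  88.  84.]
```

Call:
carry_out(steps=[[[0, 0.0005, -0.0011, 0.0004, -2], [0, 0.0008, -0.0022, 0.0004, -4], [0, 0.001, -0.0033, 0.0004, -6], [0, 0.001, -0.0044, 0.0004, -8], [0, 0.001, -0.0055, 0.0004, -10], [0, 0.001, -0.0066, 0.0004, -12], [0, 0.001, -0.0077, 0.0004, -14], [0, 0.001, -0.0087, 0.0004, -16]]])

```text
clock: 28.3
eef_pos: [511.3, -0.3, 326.2]
tcp_rot: [3.135, 0.007, 3.129]
contact_force: [-0.0, -0.4, 3.7]
opening: 0.116
```

Run:
```python
from h import *
st();f=grab_frame("scene"); tipm(f)
```

```text
t 28.3 p [ 5.113e+02 -3.000e-01  3.262e+02] yaw 179.27 zt [ 0.007  0.007 -1.   ] F [-0.03 -0.44  3.67] T [-0.14 -0.48  0.02] open 0.116 q [-0.01  0.27  1.95  0.01  0.91 -1.57]
col [309.55 309.56 309.57 309.5  309.55 309.56] edge 196.99 [167. 168. 168. 170. 169. 169. 168. 163. 144. 109.  88.  86.  85.]
```

Call:
carry_out(steps=[[[0, 0, 0.0015, -0.008, 2], [0, 0, 0.0043, -0.02, 8], [0, 0, 0.0043, -0.025, 8], [0, 0, 0.0043, -0.025, 8]]])

```text
clock: 28.75
eef_pos: [511.2, 3.8, 351.4]
tcp_rot: [3.134, 0.007, 2.994]
contact_force: [1.0, 0.8, -2.0]
opening: 0.114
```

Run:
```python
from h import *
st()
fs=grab_frame("scene");crop(fs,292,165,36,40,18,"s32.png")
prof(fs,range(191,204),303,318)
import numpy as np
np.save("fs32.npy",fs["image"])
def blobs(img,roi,th,s=8):
    x0,y0,w,h=roi;g=cv2.cvtColor(img,cv2.COLOR_RGB2GRAY)[y0:y0+h,x0:x0+w]
    G=cv2.resize(g,None,fx=s,fy=s,interpolation=cv2.INTER_CUBIC)
    n,l,st,c=cv2.connectedComponentsWithStats((G<th).astype(np.uint8))
    return [(st[i],((c[i]+.5)/s-.5)+[x0,y0]) for i in range(1,n) if 100<st[i][4]<900 and st[i][2]<60 and st[i][3]<60]
for a,c in blobs(fs["image"],(268,185,60,40),40): print(a[2:],np.round(c,2),onz(fs,c,124))
# true ring from top fit -> scene pixel of each mouth
C=np.array([597.69,-18.36])
for k in range(6):
    t=np.radians(41.8+60*k); q=C+59*np.array([np.cos(t),np.sin(t)]); print(k,q,np.round(proj(fs,[[*q,124]])[0],2))
```

```text
t 28.75 p [511.2   3.8 351.4] yaw 171.53 zt [ 0.008  0.007 -1.   ] F [ 1.04  0.83 -2.01] T [ 0.05 -0.06  0.01] open 0.114 q [ 0.    0.24  1.93  0.01  0.97 -1.43]
191 [70 63 70 70 66 69 65 69 68 70 66 68 70 63 68]
192 [67 67 67 68 66 63 63 62 69 63 68 68 67 67 68]
193 [66 67 66 61 77 80 85 86 84 76 69 65 63 67 67]
194 [63 68 68 72 95 85 79 79 78 82 82 67 67 67 64]
195 [91 88 67 79 95 65 19 21 18 74 93 77 62 63 67]
196 [127 124 119  95  86  82  65  59  84  91  96  77  68  65  67]
197 [140 144 144 101  76  94  90  90 105 100  92  73  67  68  67]
198 [139 138 142 100  57  68  83  91  95  92  84  85  68  57  66]
199 [138 139 144 100  58  68  81  89  91  91  83 153 139  91  65]
200 [171 174 153 106  62  62  79  88  90  87  94 182 184 160 117]
201 [201 202 185 159 102  66  74  78  81 116 155 187 191 194 179]
202 [205 204 203 199 168 151 139 141 156 168 191 194 196 195 198]
203 [206 207 206 210 201 199 188 186 194 193 196 196 184 179 182]
[ 29   8 194] [269.34 192.56] [ 571.1461441  -112.56417115  124.        ]
[ 18  11 155] [289.77 193.26] [553.16602039 -56.16200194 124.        ]
[ 23  10 177] [309.95 195.07] [541.23669049   1.5335094  124.        ]
[ 24  11 213] [274.85 201.83] [610.3230095  -74.72065759 124.        ]
[ 27  12 264] [316.81 205.68] [586.01705271  40.84605132 124.        ]
[  5  42 173] [267.77 212.06] [663.28756122 -68.69528822 124.        ]
[ 29  12 299] [280.49 212.74] [653.74698206 -35.67296499 124.        ]
[ 30  13 307] [302.32 214.84] [641.57413127  22.29331416 124.        ]
0 [641.67308398  20.96541574] [301.84 214.75]
1 [585.62473294  39.39317594] [316.38 205.5 ]
2 [5.41641649e+02 6.77601922e-02] [309.41 195.04]
3 [553.70691602 -57.68541574] [289.2  193.25]
4 [609.75526706 -76.11317594] [274.49 201.63]
5 [653.73835104 -36.78776019] [280.11 212.65]
```

View pics/s32.png

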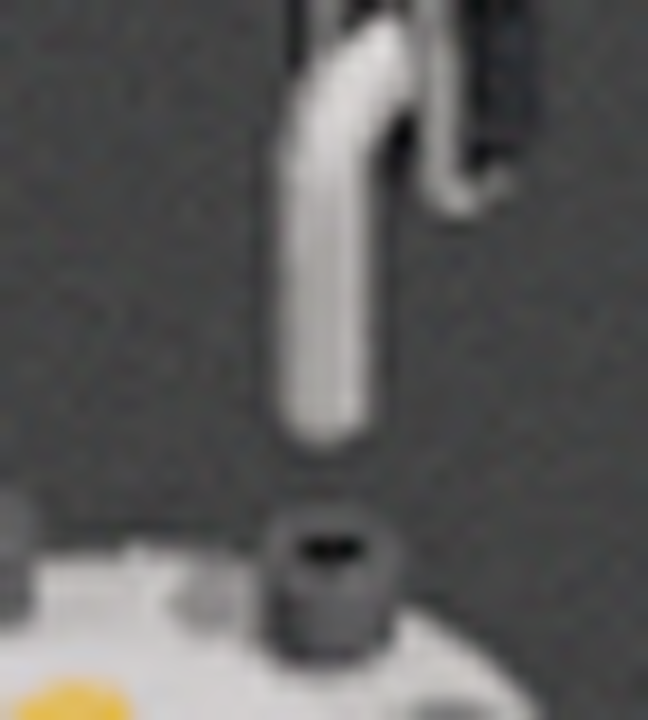

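Run:
```python
from h import *
fs=grab_frame("scene");st()
p,M,s=tool();g=p+155*M[:,2];yw=np.degrees(np.arctan2(-M[1,0],-M[0,0]))
G=cv2.cvtColor(fs["image"],cv2.COLOR_RGB2GRAY).astype(float)
for y in range(178,190):
    row=np.clip(G[y,303:318]-72,0,35); c=303+(row*np.arange(15)).sum()/row.sum(); print(y,round(c,2),round(row.sum()/35,2),onplane(fs,(c,y),g,yw), G[y,309:312])
print("target px at z124:",proj(fs,[[539,-.3,124],[538.5,-.6,124],[539.5,-.1,124]]), onz(fs,(309.6,194.56),124))
```

```text
t 28.85 p [510.9   3.8 350.7] yaw 171.5 zt [ 0.007  0.007 -1.   ] F [ 0.76 -0.2  -1.75] T [-0.01 -0.03 -0.02] open 0.116 q [ 0.    0.24  1.93  0.01  0.97 -1.43]
178 309.6 5.77 (array([ 27.9, -17.6]), array([539.6,   0.7, 178.1])) [164. 165. 170.]
179 309.57 5.83 (array([ 28.2, -20.6]), array([539.8,   0.7, 175.1])) [162. 164. 168.]
180 309.64 5.69 (array([ 27.9, -23.9]), array([539.5,   0.7, 171.8])) [162. 165. 172.]
181 309.61 5.74 (array([ 28.1, -27. ]), array([539.8,   0.7, 168.7])) [159. 165. 171.]
182 309.62 5.71 (array([ 28.2, -30.2]), array([539.8,   0.7, 165.5])) [162. 166. 175.]
183 309.6 5.77 (array([ 28.4, -33.3]), array([540. ,   0.6, 162.5])) [162. 165. 172.]
184 309.61 5.74 (array([ 28.4, -36.4]), array([540.1,   0.6, 159.3])) [162. 168. 173.]
185 309.59 5.8 (array([ 28.7, -39.5]), array([540.3,   0.6, 156.2])) [164. 166. 173.]
186 309.59 5.8 (array([ 28.8, -42.7]), array([540.4,   0.6, 153. ])) [163. 168. 171.]
187 309.69 5.57 (array([ 28.3, -46.2]), array([539.9,   0.6, 149.5])) [165. 166. 173.]
188 309.89 4.74 (array([ 27.4, -49.9]), array([539. ,   0.8, 145.8])) [152. 158. 152.]
189 309.57 2.94 (array([ 29.1, -52.3]), array([5.408e+02, 5.000e-01, 1.434e+02])) [109. 114.  91.]
target px at z124: [[309.65905479 194.56831416]
 [309.63075191 194.46443949]
 [309.65502363 194.66564862]] [ 5.39019247e+02 -4.74409259e-01  1.24000000e+02]
```

Run:
```python
from h import *
to(509.3,2.75,329,171.2)
```

```text
shift m [ 0.0015 -0.0014  0.0217] spin 0.3
```

Call:
carry_out(steps=[[[0, 0.0015, -0.0014, 0.008, 0], [0, 0.0015, -0.0014, 0.017, 0], [0, 0.0015, -0.0014, 0.0217, 0], [0, 0.0015, -0.0014, 0.0217, 0], [0, 0.0015, -0.0014, 0.024, 0], [0, 0.0015, -0.0014, 0.0255, 0], [0, 0.0015, -0.0014, 0.0255, 0]]])

```text
clock: 29.55
eef_pos: [509.9, 2.8, 325.9]
tcp_rot: [3.133, 0.007, 2.993]
contact_force: [-1.6, 0.1, 5.7]
opening: 0.112
```

Run:
```python
from h import *
st();f=grab_frame("scene"); tipm(f)
```

```text
t 29.55 p [509.9   2.8 325.9] yaw 171.5 zt [ 0.008  0.007 -1.   ] F [-1.62  0.13  5.66] T [ 0.04 -0.03 -0.02] open 0.112 q [ 0.    0.27  1.95  0.01  0.91 -1.43]
col [309.61 309.59 309.6  309.62 309.62 309.56] edge 196.76 [166. 167. 168. 168. 169. 167. 168. 163. 135.  99.  87.  87.  85.]
```

Call:
carry_out(steps=[[[0, 0.0006, -0.0003, 0.0005, 0], [0, 0.001, -0.0006, 0.0005, 0], [0, 0.0014, -0.0009, 0.0005, 0], [0, 0.0018, -0.0011, 0.0005, 0], [0, 0.0022, -0.0014, 0.0005, 0]]])

```text
clock: 30.1
eef_pos: [507.8, 1.7, 325.8]
tcp_rot: [3.133, 0.009, 2.993]
contact_force: [1.0, -0.1, 5.4]
opening: 0.111
```

Run:
```python
from h import *
st();f=grab_frame("scene"); tipm(f)
```

```text
t 30.1 p [507.8   1.7 325.8] yaw 171.5 zt [ 0.01   0.007 -1.   ] F [ 1.05 -0.12  5.42] T [ 0.05 -0.53  0.02] open 0.111 q [-0.    0.27  1.96  0.01  0.91 -1.43]
col [309.44 309.47 309.41 309.38 309.49 309.51] edge 196.09 [162. 165. 163. 163. 164. 165. 163. 145. 110.  90.  89.  86.  85.]
```

Call:
carry_out(steps=[[[0, 0.0002, 0.0006, 0.0006, 0], [0, 0.0002, 0.0006, 0.001, 0], [0, 0.0006, 0.0006, 0.001, 0], [0, 0.0002, 0.0012, 0.001, 0], [0, -0.0004, 0.0006, 0.001, 0], [0, 0.0002, 0, 0.001, 0], [0, 0.0002, 0.0006, 0.001, 0]]])

```text
clock: 30.85
eef_pos: [507.6, 2.1, 325.5]
tcp_rot: [3.134, 0.009, 2.993]
contact_force: [-1.2, -1.2, 9.8]
opening: 0.114
```

Run:
```python
from h import *
st();f=grab_frame("scene"); tipm(f)
```

```text
t 30.85 p [507.6   2.1 325.5] yaw 171.5 zt [ 0.01   0.007 -1.   ] F [-1.15 -1.21  9.76] T [-0.33 -0.09  0.01] open 0.114 q [-0.    0.27  1.96  0.01  0.91 -1.43]
col [309.49 309.39 309.41 309.44 309.47 309.47] edge 196.12 [162. 163. 163. 163. 164. 164. 163. 146. 110.  93.  89.  85.  86.]
```

Call:
carry_out(steps=[[[0, 0, 0.0011, 0.0005, 2], [0, 0, 0.0021, 0.0005, 4], [0, 0, 0.0032, 0.0005, 6], [0, 0, 0.0032, 0.0005, 6]]])

```text
clock: 31.3
eef_pos: [508.4, 5.2, 325.5]
tcp_rot: [3.133, 0.009, 2.887]
contact_force: [-0.8, -2.3, 7.9]
opening: 0.113
```

Run:
```python
from h import *
st();f=grab_frame("scene"); tipm(f)
```

```text
t 31.3 p [508.4   5.2 325.5] yaw 165.44 zt [ 0.011  0.006 -1.   ] F [-0.83 -2.25  7.88] T [-0.33 -0.33 -0.03] open 0.113 q [ 0.01  0.27  1.96  0.01  0.91 -1.32]
col [309.37 309.36 309.32 309.41 309.37 309.36] edge 195.96 [161. 160. 162. 164. 163. 162. 162. 141. 103.  94.  89.  87.  86.]
```

Call:
carry_out(steps=[[[0, 0, -0.0016, 0.0004, -3], [0, 0, -0.0032, 0.0004, -6], [0, 0, -0.0043, 0.0004, -8], [0, 0, -0.0053, 0.0004, -10], [0, 0, -0.0063, 0.0004, -12], [0, 0, -0.0063, 0.0006, -12]]])

```text
clock: 31.95
eef_pos: [506.7, -1.2, 325.4]
tcp_rot: [3.135, 0.011, 3.099]
contact_force: [-2.5, 0.8, 11.2]
opening: 0.114
```

Run:
```python
from h import *
st();f=grab_frame("scene"); tipm(f)
```

```text
t 31.95 p [506.7  -1.2 325.4] yaw 177.56 zt [ 0.011  0.006 -1.   ] F [-2.53  0.78 11.18] T [-0.   -0.03 -0.02] open 0.114 q [-0.01  0.26  1.96  0.01  0.9  -1.54]
col [309.42 309.41 309.47 309.41 309.37 309.42] edge 196.01 [163. 163. 163. 164. 164. 164. 165. 143. 106.  95.  89.  86.  85.]
```

Call:
carry_out(steps=[[[0, 0, 0.001, -0.003, 2], [0, 0, 0.0032, -0.003, 6], [0, 0, 0.0032, -0.003, 6], [0, 0, 0.0032, -0.003, 6]]])

```text
clock: 32.4
eef_pos: [506.3, 2.0, 327.8]
tcp_rot: [3.135, 0.008, 2.995]
contact_force: [0.3, 0.1, -1.6]
opening: 0.112
```

Run:
```python
from h import *
st();f=grab_frame("scene"); tipm(f); crop(f,300,140,50,50,14,"s33.png")
p,M,s=tool();g=p+155*M[:,2];x=-M[:,0];x=x/np.linalg.norm(x)
def px(P): return np.round((proj(f,[P])[0]-[300,140]+.5)*14)
for th in(-6,-3,0,3,6):
    t=np.radians(th); tip=g+x*28.5+np.array([0,0,-47.5]); l=-x*np.cos(t)+np.array([0,0,1])*np.sin(t); up=x*np.sin(t)+np.array([0,0,1])*np.cos(t)
    cr=tip+54*up; print(th,"ball",px(cr+165*l),"155",px(cr+155*l),"120",px(cr+120*l))
```

```text
t 32.4 p [506.3   2.  327.8] yaw 171.63 zt [ 0.009  0.006 -1.   ] F [ 0.34  0.11 -1.63] T [-0.   -0.06  0.03] open 0.112 q [-0.    0.26  1.96  0.01  0.91 -1.43]
col [309.76 309.78 309.76 309.73 309.73 309.69] edge 195.13 [168. 167. 166. 167. 166. 166. 158. 108.  66.  94.  88.  88.  84.]
-6 ball [539. 281.] 155 [518. 294.] 120 [442. 339.]
-3 ball [535. 249.] 155 [514. 264.] 120 [437. 317.]
0 ball [530. 217.] 155 [509. 234.] 120 [431. 295.]
3 ball [525. 187.] 155 [503. 206.] 120 [425. 274.]
6 ball [518. 158.] 155 [496. 179.] 120 [418. 254.]
```

View pics/s33.png

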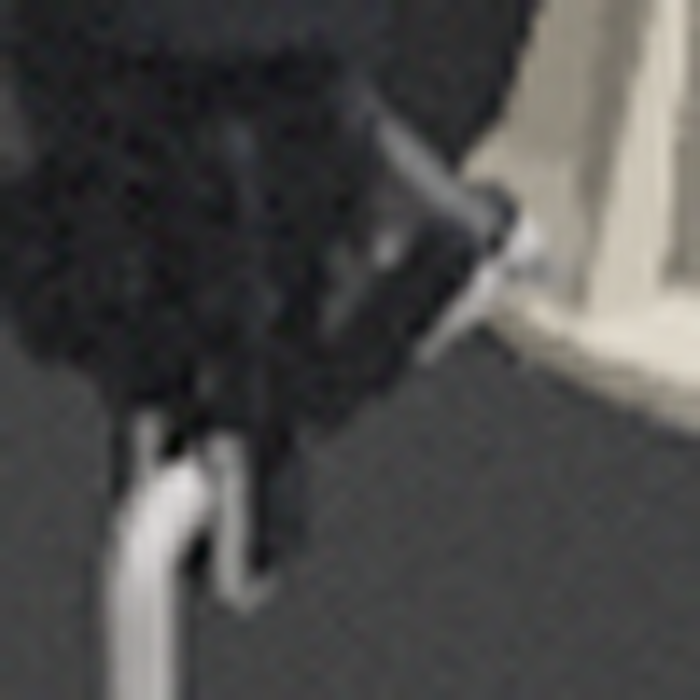

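Run:
```python
from h import *
to(508.6,2.6,326.2,171.6)
for d in (4,8,12,16,20): 
    a=np.radians(d); print(d,np.round([-29*(1-np.cos(a)),29*np.sin(a)],2))
```

```text
shift m [-0.0021  0.0009  0.0018] spin 0.01
4 [-0.07  2.02]
8 [-0.28  4.04]
12 [-0.63  6.03]
16 [-1.12  7.99]
20 [-1.75  9.92]
```

Call:
carry_out(steps=[[[0, -0.0021, 0.0009, 0.0005, 0], [0, -0.0021, 0.0009, 0.0022, 0], [0, -0.0022, 0.0029, 0.0022, 4], [0, -0.0024, 0.0049, 0.0022, 8], [0, -0.0027, 0.0069, 0.0022, 12], [0, -0.0032, 0.0089, 0.0022, 16], [0, -0.0038, 0.0108, 0.0022, 20], [0, -0.0038, 0.0108, 0.0022, 20]]])

```text
clock: 33.25
eef_pos: [512.0, 12.3, 325.9]
tcp_rot: [3.132, 0.006, 2.646]
contact_force: [0.4, 1.5, -0.5]
opening: 0.116
```

Run:
```python
from h import *
st();f=grab_frame("scene"); tipm(f)
```

```text
t 33.25 p [512.   12.3 325.9] yaw 151.58 zt [ 0.01   0.006 -1.   ] F [ 0.38  1.46 -0.53] T [ 0.28 -0.06  0.01] open 0.116 q [ 0.02  0.27  1.95  0.01  0.91 -1.06]
col [309.4  309.43 309.45 309.39 309.4  309.46] edge 196.64 [160. 162. 161. 162. 162. 160. 159. 153. 128.  96.  91.  87.  86.]
```

Call:
carry_out(steps=[[[0, 0, 0, 0.001, 0], [0, 0, 0, 0.002, 0], [0, 0, 0, 0.002, 0]]])

```text
clock: 33.6
eef_pos: [511.7, 12.4, 323.5]
tcp_rot: [3.132, 0.005, 2.649]
contact_force: [-0.2, 3.4, -2.2]
opening: 0.114
```

Run:
```python
from h import *
st();f=grab_frame("scene"); tipm(f)
```

```text
t 33.6 p [511.7  12.4 323.5] yaw 151.76 zt [ 0.009  0.006 -1.   ] F [-0.18  3.4  -2.21] T [ 0.65 -0.13  0.1 ] open 0.114 q [ 0.02  0.28  1.95  0.01  0.91 -1.06]
col [309.79 309.79 309.73 309.75 309.81 309.81] edge 197.07 [165. 165. 165. 163. 161. 165. 163. 164. 147. 108.  90.  86.  85.]
```

Call:
carry_out(steps=[[[0, 0, 0.0006, 0.002, 0], [0, 0, 0.0006, 0.004, 0], [0, 0, 0.0006, 0.006, 0], [0, 0, 0.0006, 0.006, 0]]])

```text
clock: 34.05
eef_pos: [512.0, 12.9, 317.1]
tcp_rot: [3.132, 0.005, 2.649]
contact_force: [-0.1, 1.6, -3.0]
opening: 0.114
```

Run:
```python
from h import *
st();f=grab_frame("scene"); tipm(f)
```

```text
t 34.05 p [512.   12.9 317.1] yaw 151.75 zt [ 0.009  0.006 -1.   ] F [-0.15  1.57 -3.  ] T [ 0.35 -0.1   0.07] open 0.114 q [ 0.02  0.28  1.96  0.01  0.89 -1.06]
col [310.89 310.13 309.95 309.95 309.93 309.98] edge 197.08 [163. 162. 161. 160. 163. 162. 163. 164. 147. 106.  91.  86.  86.]
```

Call:
carry_out(steps=[[[0, 0, 0.0004, 0.002, 0], [0, 0, 0.0004, 0.004, 0], [0, 0, 0.0004, 0.006, 0], [0, 0, 0.0004, 0.0075, 0], [0, 0, 0.0004, 0.008, 0], [0, 0, 0.0004, 0.008, 0]]])

```text
clock: 34.7
eef_pos: [512.2, 13.6, 310.6]
tcp_rot: [3.132, 0.004, 2.648]
contact_force: [-9.1, 3.9, 18.4]
opening: 0.114
```

Run:
```python
from h import *
st();f=grab_frame("scene"); crop(f,260,110,100,110,7,"s34.png")
```

```text
t 34.7 p [512.2  13.6 310.6] yaw 151.74 zt [ 0.008  0.007 -1.   ] F [-9.14  3.92 18.42] T [ 0.44  1.05 -0.04] open 0.114 q [ 0.02  0.29  1.96  0.01  0.88 -1.06]
```

View pics/s34.png

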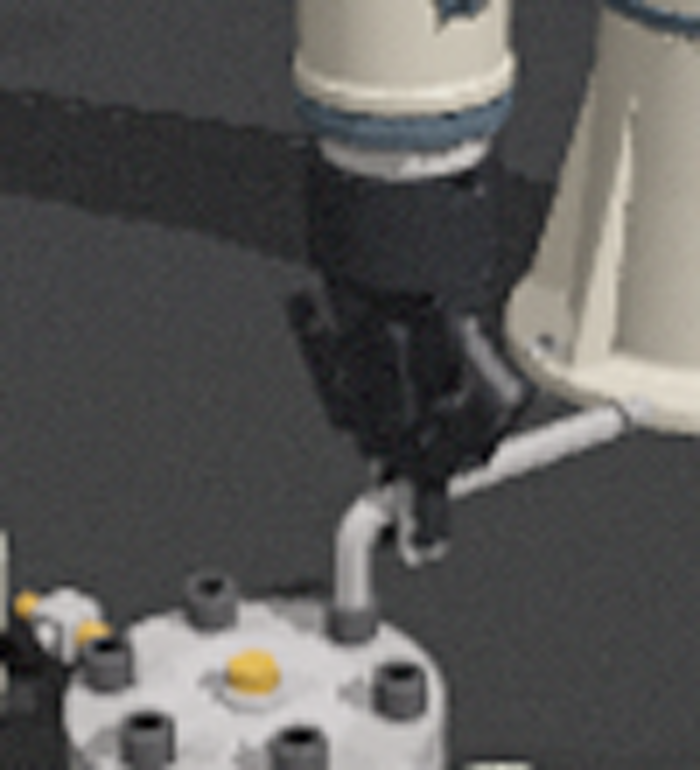

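Call:
carry_out(steps=[[[15, 0, 0, -0.001, 0], [40, 0, 0, -0.002, 0], [40, 0, 0, -0.002, 0], [40, 0.03, 0, -0.002, 0], [40, 0.07, 0, -0.002, 0], [40, 0.11, 0, 0.002, 0], [40, 0.116, 0, 0.006, 0], [40, 0.116, 0, 0.006, 0]]], squeeze=40)

```text
clock: 35.55
eef_pos: [409.2, 68.8, 303.8]
tcp_rot: [3.132, 0.004, 2.65]
contact_force: [0.3, 0.3, -0.3]
opening: 0.4
```

Run:
```python
from h import *
st();f=grab_frame("scene"); crop(f,260,110,100,110,7,"s35.png")
f=grab_frame("top"); crop(f,250,150,180,150,4,"t35.png")
```

```text
t 35.55 p [409.2  68.8 303.8] yaw 151.83 zt [ 0.008  0.006 -1.   ] F [ 0.3   0.32 -0.33] T [-0.04 -0.05 -0.05] open 0.4 q [ 0.16  0.17  2.16  0.01  0.81 -0.92]
```

View pics/s35.png

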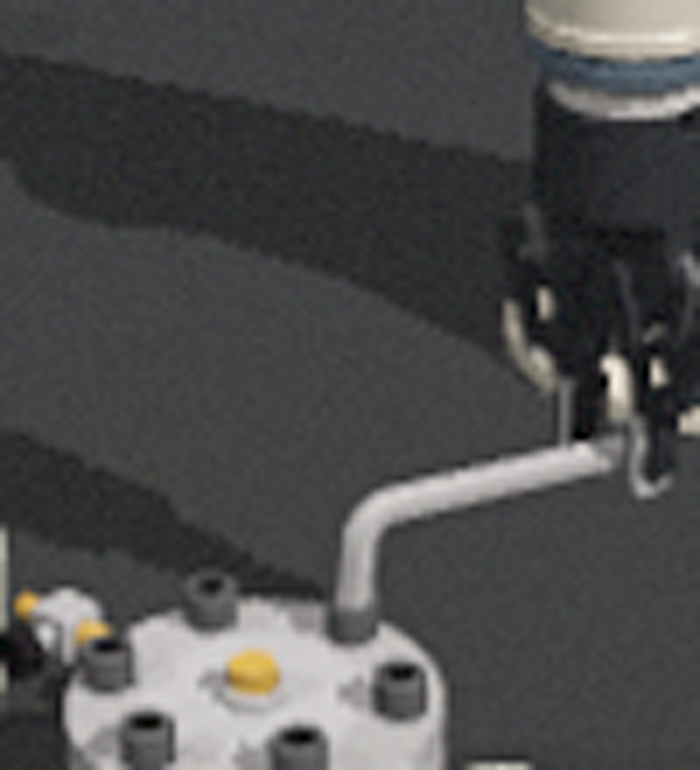

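View pics/t35.png

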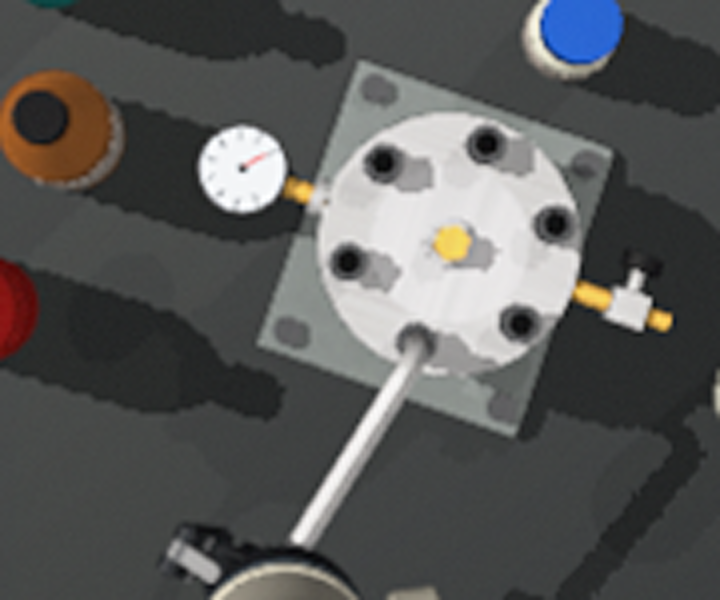

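Run:
```python
from h import *
fs=grab_frame("scene");p,M,s=tool();g=p+155*M[:,2]
S=lambda u,v:(260+(u+.5)/7-.5,110+(v+.5)/7-.5)
for q in [(390,507),(450,488),(520,470),(580,456)]: print(onplane(fs,S(*q),g,-28.2))
```

```text
(array([124.4,   9.1]), array([522.6,  10.6, 158.6]))
(array([92.6,  6.5]), array([494.5,  25.6, 156. ]))
(array([54.1,  1.4]), array([460.6,  43.8, 150.9]))
(array([19.8, -3.8]), array([430.4,  60. , 145.7]))
```

Call:
carry_out(steps=[[[40, 0, 0, 0.005, 0], [10, 0, 0, 0.005, 0], [0, 0, 0, 0.005, 0], [0, 0, 0, 0.005, 0], [0, 0, 0, 0.005, 0]]], squeeze=60)

```text
clock: 36.2
eef_pos: [411.8, 68.3, 299.6]
tcp_rot: [3.131, 0.007, 2.648]
contact_force: [2.3, -1.5, -1.8]
opening: 0.124
```

Run:
```python
from h import *
st()
for d in (4,8,12,16,20,24,28,32): 
    a=np.radians(d); print(d,np.round([-146*(1-np.cos(a)),146*np.sin(a)],1))
```

```text
t 36.2 p [411.8  68.3 299.6] yaw 151.72 zt [ 0.011  0.007 -1.   ] F [ 2.3  -1.48 -1.82] T [-0.25 -0.35 -0.06] open 0.124 q [ 0.16  0.18  2.16  0.01  0.79 -0.92]
4 [-0.4 10.2]
8 [-1.4 20.3]
12 [-3.2 30.4]
16 [-5.7 40.2]
20 [-8.8 49.9]
24 [-12.6  59.4]
28 [-17.1  68.5]
32 [-22.2  77.4]
```

```bash
cat >> h.py <<'E'
def tq():
    p,M,s=tool();F=np.array(s["contact_force"]);T=np.array(s["wrist_torque"]);ax=np.array([539.,.3]);d=(p[:2]-ax)/1000
    mz=d[0]*F[1]-d[1]*F[0]; yaw=np.degrees(np.arctan2(M[1,0],M[0,0]))
    print("t",round(s["clock"],2),"r",round(np.hypot(*d)*1000,1),"head",round(np.degrees(np.arctan2(d[1],d[0])),2),"yaw",round(yaw,2),"Ft",round(-F@M[:,1],2),"Fr",round(F@M[:,0],2),"Fz",round(F[2],2),"rxF",round(mz,3),"Tz",round(T[2],3),"sum",round(mz+T[2],3),"open",round(s["opening"],3),"zt",np.round(M[:,2],3))
E
python3 -c "
from h import *
tq()"
```

```text
t 36.2 r 144.2 head 151.88 yaw 151.72 Ft 0.24 Fr -2.71 Fz -1.82 rxF 0.032 Tz -0.058 sum -0.025 open 0.124 zt [ 0.011  0.007 -1.   ]
```

Call:
carry_out(steps=[[[0, 0, 0.005, 0, 2], [0, -0.0004, 0.0102, 0, 4], [0, -0.0008, 0.0153, 0, 6], [0, -0.0014, 0.0202, 0, 8], [0, -0.0014, 0.0202, 0, 8]]])

```text
clock: 36.7
eef_pos: [422.7, 85.4, 299.8]
tcp_rot: [3.13, 0.005, 2.509]
contact_force: [1.1, -4.1, 0.6]
opening: 0.12
```

```bash
python3 -c "
from h import *
tq()"
```

```text
t 36.7 r 144.1 head 143.8 yaw 143.73 Ft 2.62 Fr -3.28 Fz 0.64 rxF 0.379 Tz -0.078 sum 0.301 open 0.12 zt [ 0.011  0.006 -1.   ]
```

Call:
carry_out(steps=[[[0, 0, 0.005, 0, 2], [0, -0.0004, 0.0102, 0, 4], [0, -0.0008, 0.0153, 0, 6], [0, -0.0014, 0.0202, 0, 8], [0, -0.0014, 0.0202, 0, 8]]])

```text
clock: 37.2
eef_pos: [435.2, 100.4, 299.7]
tcp_rot: [3.133, 0.003, 2.37]
contact_force: [-1.2, -8.0, 0.8]
opening: 0.123
```

```bash
python3 -c "
from h import *
tq()"
```

```text
t 37.2 r 144.2 head 136.04 yaw 135.79 Ft 6.6 Fr -4.69 Fz 0.75 rxF 0.955 Tz 0.1 sum 1.055 open 0.123 zt [ 0.009  0.004 -1.   ]
```

Call:
carry_out(steps=[[[0, 0, 0.005, 0, 2], [0, -0.0004, 0.0102, 0, 4], [0, -0.0008, 0.0153, 0, 6], [0, -0.0014, 0.0202, 0, 8], [0, -0.0014, 0.0202, 0, 8]]])

```text
clock: 37.7
eef_pos: [449.7, 113.4, 299.6]
tcp_rot: [3.135, 0.002, 2.232]
contact_force: [-1.7, -5.6, 0.7]
opening: 0.125
```

```bash
python3 -c "
from h import *
tq()"
```

```text
t 37.7 r 144.1 head 128.28 yaw 127.86 Ft 4.8 Fr -3.35 Fz 0.66 rxF 0.696 Tz 0.246 sum 0.942 open 0.125 zt [ 0.006  0.003 -1.   ]
```

Call:
carry_out(steps=[[[0, 0, 0.005, 0, 2], [0, -0.0004, 0.0102, 0, 4], [0, -0.0006, 0.0128, 0, 5], [0, -0.0006, 0.0128, 0, 5]]])

```text
clock: 38.1
eef_pos: [459.7, 120.5, 299.4]
tcp_rot: [3.137, 0.001, 2.145]
contact_force: [-3.3, -4.5, 2.2]
opening: 0.125
```

```bash
python3 -c "
from h import *
tq()"
```

```text
t 38.1 r 144.1 head 123.41 yaw 122.93 Ft 5.24 Fr -1.98 Fz 2.2 rxF 0.758 Tz 0.296 sum 1.054 open 0.125 zt [ 0.005  0.002 -1.   ]
```

Call:
carry_out(steps=[[[0, -0.0001, 0.005, 0, 1.8], [0, -0.0004, 0.0101, 0, 3.7], [0, -0.0004, 0.0101, 0, 3.7]]])

```text
clock: 38.4
eef_pos: [468.0, 125.6, 299.4]
tcp_rot: [3.138, 0.0, 2.082]
contact_force: [-4.8, -3.3, 2.5]
opening: 0.121
```

```bash
python3 -c "
from h import *
tq()"
```

```text
t 38.4 r 144.0 head 119.51 yaw 119.27 Ft 5.81 Fr -0.47 Fz 2.52 rxF 0.839 Tz 0.17 sum 1.008 open 0.121 zt [ 0.003  0.002 -1.   ]
```

Call:
carry_out(steps=[[[0, -0.0001, 0.005, 0, 1.8], [0, -0.0004, 0.0101, 0, 3.8], [0, -0.0004, 0.0101, 0, 3.8]]])

```text
clock: 38.7
eef_pos: [476.7, 130.2, 299.2]
tcp_rot: [3.139, -0.001, 2.017]
contact_force: [-4.5, -3.0, 3.1]
opening: 0.123
```

```bash
python3 -c "
from h import *
tq()"
```

```text
t 38.7 r 144.1 head 115.64 yaw 115.54 Ft 5.34 Fr -0.82 Fz 3.15 rxF 0.771 Tz 0.199 sum 0.97 open 0.123 zt [ 0.002  0.002 -1.   ]
```

Call:
carry_out(steps=[[[0, -0.0001, 0.005, 0, 1.8], [0, -0.0004, 0.0101, 0, 3.8], [0, -0.0004, 0.0101, 0, 3.8]]])

```text
clock: 39.0
eef_pos: [485.6, 134.1, 299.1]
tcp_rot: [3.14, -0.001, 1.952]
contact_force: [-5.0, -2.5, 2.0]
opening: 0.124
```

```bash
python3 -c "
from h import *
tq()"
```

```text
t 39.0 r 144.1 head 111.76 yaw 111.82 Ft 5.63 Fr -0.49 Fz 1.96 rxF 0.811 Tz 0.201 sum 1.011 open 0.124 zt [ 0.001  0.002 -1.   ]
```

Call:
carry_out(steps=[[[0, -0.0001, 0.005, 0, 1.8], [0, -0.0003, 0.0085, 0, 3.2], [0, -0.0003, 0.0085, 0, 3.2]]])

```text
clock: 39.3
eef_pos: [493.1, 136.9, 299.0]
tcp_rot: [3.141, -0.002, 1.898]
contact_force: [-5.6, -1.6, 2.5]
opening: 0.126
```

```bash
python3 -c "
from h import *
tq()"
```

```text
t 39.3 r 144.1 head 108.58 yaw 108.72 Ft 5.83 Fr 0.34 Fz 2.5 rxF 0.841 Tz 0.171 sum 1.012 open 0.126 zt [-0.     0.002 -1.   ]
```

Call:
carry_out(steps=[[[0, -0.0001, 0.005, 0, 1.9], [0, -0.0003, 0.008, 0, 3], [0, -0.0003, 0.008, 0, 3]]])

```text
clock: 39.6
eef_pos: [500.3, 139.1, 298.9]
tcp_rot: [-3.141, -0.002, 1.847]
contact_force: [-5.5, -1.6, 3.7]
opening: 0.122
```

```bash
python3 -c "
from h import *
tq()"
```

```text
t 39.6 r 144.1 head 105.58 yaw 105.83 Ft 5.76 Fr -0.07 Fz 3.67 rxF 0.83 Tz 0.161 sum 0.991 open 0.122 zt [-0.001  0.002 -1.   ]
```

Call:
carry_out(steps=[[[0, -0.0001, 0.005, 0, 1.9], [0, -0.0003, 0.008, 0, 3], [0, -0.0003, 0.008, 0, 3]]])

```text
clock: 39.9
eef_pos: [507.5, 141.0, 298.8]
tcp_rot: [-3.14, -0.002, 1.797]
contact_force: [-6.0, -1.0, 3.4]
opening: 0.124
```

```bash
python3 -c "
from h import *
tq()"
```

```text
t 39.9 r 144.2 head 102.6 yaw 102.93 Ft 6.13 Fr 0.37 Fz 3.44 rxF 0.883 Tz 0.197 sum 1.08 open 0.124 zt [-0.002  0.002 -1.   ]
```

Call:
carry_out(steps=[[[0, 0, 0.0025, 0, 1], [0, -0.0001, 0.005, 0, 2], [0, -0.0001, 0.005, 0, 2]]])

```text
clock: 40.2
eef_pos: [512.0, 142.0, 298.7]
tcp_rot: [-3.139, -0.003, 1.764]
contact_force: [-5.9, -0.7, 2.4]
opening: 0.122
```

```bash
python3 -c "
from h import *
tq()"
```

```text
t 40.2 r 144.2 head 100.8 yaw 101.05 Ft 5.92 Fr 0.48 Fz 2.38 rxF 0.854 Tz 0.225 sum 1.079 open 0.122 zt [-0.003  0.002 -1.   ]
```

Call:
carry_out(steps=[[[0, 0, 0.0025, 0, 1], [0, -0.0001, 0.0052, 0, 2], [0, -0.0001, 0.0052, 0, 2]]])

```text
clock: 40.5
eef_pos: [516.7, 142.8, 298.7]
tcp_rot: [-3.139, -0.003, 1.731]
contact_force: [-5.2, -0.3, 3.4]
opening: 0.124
```

```bash
python3 -c "
from h import *
tq()"
```

```text
t 40.5 r 144.2 head 98.89 yaw 99.16 Ft 5.22 Fr 0.56 Fz 3.4 rxF 0.752 Tz 0.257 sum 1.009 open 0.124 zt [-0.003  0.002 -1.   ]
```

Call:
carry_out(steps=[[[0, 0, 0.0025, 0, 1], [0, -0.0001, 0.0052, 0, 2], [0, -0.0001, 0.0052, 0, 2]]])

```text
clock: 40.8
eef_pos: [521.5, 143.5, 298.7]
tcp_rot: [-3.138, -0.003, 1.698]
contact_force: [-5.9, -0.5, 2.9]
opening: 0.123
```

```bash
python3 -c "
from h import *
tq()"
```

```text
t 40.8 r 144.3 head 96.97 yaw 97.27 Ft 5.94 Fr 0.22 Fz 2.89 rxF 0.856 Tz 0.303 sum 1.159 open 0.123 zt [-0.004  0.002 -1.   ]
```

Call:
carry_out(steps=[[[0, 0, 0.0025, 0, 1], [0, -0.0001, 0.0052, 0, 1.8], [0, -0.0001, 0.0052, 0, 1.8]]])

```text
clock: 41.1
eef_pos: [526.3, 144.1, 298.6]
tcp_rot: [-3.137, -0.003, 1.668]
contact_force: [-5.5, 0.1, 3.0]
opening: 0.121
```

```bash
python3 -c "
from h import *
tq();tq()"
```

```text
t 41.1 r 144.3 head 95.06 yaw 95.57 Ft 5.47 Fr 0.61 Fz 3.01 rxF 0.788 Tz 0.196 sum 0.985 open 0.121 zt [-0.005  0.003 -1.   ]
t 41.1 r 144.3 head 95.06 yaw 95.57 Ft 5.47 Fr 0.61 Fz 3.01 rxF 0.788 Tz 0.196 sum 0.985 open 0.121 zt [-0.005  0.003 -1.   ]
```

Call:
carry_out(steps=[[[0, 0, 0.0025, 0, 1], [0, -0.0001, 0.0052, 0, 2], [0, -0.0001, 0.0052, 0, 2]]])

```text
clock: 41.4
eef_pos: [531.1, 144.4, 298.6]
tcp_rot: [-3.137, -0.003, 1.635]
contact_force: [-6.4, 0.0, 4.3]
opening: 0.123
```

```bash
python3 -c "
from h import *
tq()"
```

```text
t 41.4 r 144.4 head 93.15 yaw 93.67 Ft 6.44 Fr 0.45 Fz 4.3 rxF 0.927 Tz 0.257 sum 1.184 open 0.123 zt [-0.005  0.003 -1.   ]
```

Call:
carry_out(steps=[[[0, 0, 0.0025, 0, 1], [0, -0.0001, 0.0052, 0, 2], [0, -0.0001, 0.0052, 0, 2]]])

```text
clock: 41.7
eef_pos: [535.7, 144.7, 298.4]
tcp_rot: [-3.135, -0.003, 1.602]
contact_force: [-6.7, -0.1, 4.3]
opening: 0.124
```

```bash
python3 -c "
from h import *
tq()
f=grab_frame('scene'); crop(f,260,110,110,110,6,'s36.png')
f=grab_frame('top'); crop(f,250,150,180,150,4,'t36.png')"
```

```text
t 41.7 r 144.4 head 91.33 yaw 91.77 Ft 6.76 Fr 0.1 Fz 4.32 rxF 0.973 Tz 0.244 sum 1.216 open 0.124 zt [-0.007  0.003 -1.   ]
```

View pics/s36.png

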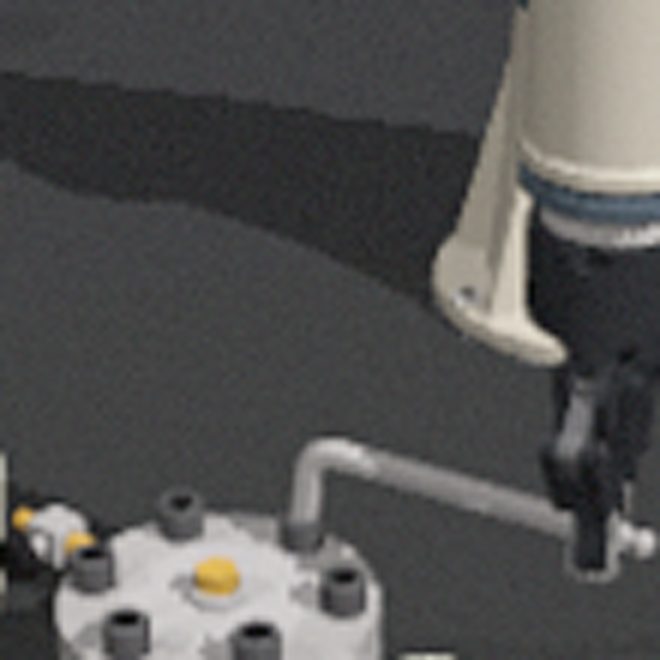

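View pics/t36.png

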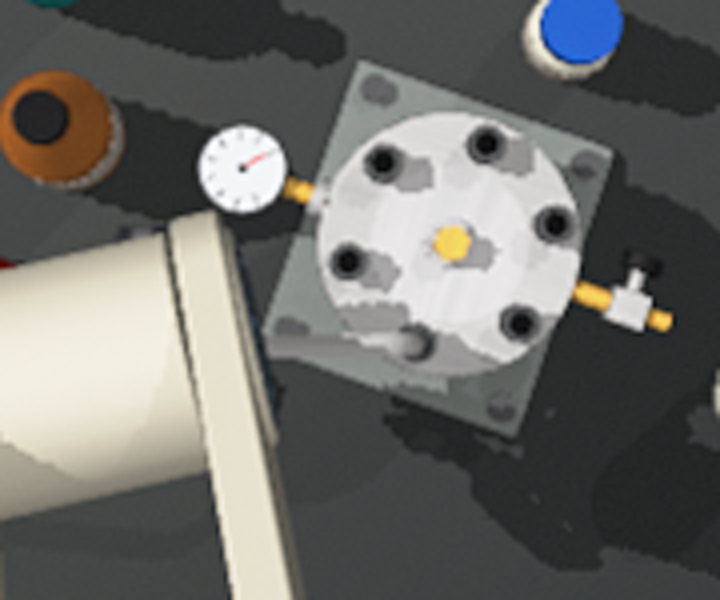

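Call:
carry_out(steps=[[[0, 0, 0.002, 0, 0.8], [0, 0, 0.004, 0, 1.5], [0, 0, 0.004, 0, 1.5]]])

```text
clock: 42.1
eef_pos: [538.7, 144.8, 298.2]
tcp_rot: [-3.133, -0.003, 1.578]
contact_force: [-7.9, 0.3, 3.4]
opening: 0.123
```

```bash
python3 -c "
from h import *
tq()"
```

```text
t 42.1 r 144.5 head 90.1 yaw 90.42 Ft 7.94 Fr 0.39 Fz 3.41 rxF 1.144 Tz 0.362 sum 1.507 open 0.123 zt [-0.008  0.003 -1.   ]
```

Call:
carry_out(steps=[[[0, 0, 0.0012, 0, 0.4], [0, 0, 0.0022, 0, 0.7], [0, 0, 0.0022, 0, 0.7]]])

```text
clock: 42.4
eef_pos: [540.1, 144.9, 298.1]
tcp_rot: [-3.132, -0.003, 1.568]
contact_force: [-7.8, 0.9, 3.9]
opening: 0.125
```

```bash
python3 -c "
from h import *
tq()
grab_frame('top'); tq()"
```

```text
t 42.4 r 144.6 head 89.57 yaw 89.85 Ft 7.89 Fr 0.9 Fz 3.87 rxF 1.135 Tz 0.412 sum 1.547 open 0.125 zt [-0.01   0.003 -1.   ]
t 42.45 r 144.6 head 89.58 yaw 89.87 Ft 6.55 Fr -0.49 Fz 5.17 rxF 0.94 Tz 0.44 sum 1.38 open 0.122 zt [-0.01   0.003 -1.   ]
```

Call:
carry_out(steps=[[[0, 0, 0.001, 0, 0.3], [0, 0, 0.002, 0, 0.4], [0, 0, 0.002, 0, 0.4]]])

```text
clock: 42.75
eef_pos: [541.2, 144.9, 297.9]
tcp_rot: [-3.13, -0.003, 1.564]
contact_force: [-7.3, -0.5, 3.9]
opening: 0.122
```

```bash
python3 -c "
from h import *
for i in range(6):
    tq(); grab_frame('top')
tq()"
```

```text
t 42.75 r 144.6 head 89.14 yaw 89.61 Ft 7.36 Fr -0.56 Fz 3.9 rxF 1.057 Tz 0.332 sum 1.39 open 0.122 zt [-0.012  0.003 -1.   ]
t 42.8 r 144.6 head 89.17 yaw 89.61 Ft 7.51 Fr 1.7 Fz 4.44 rxF 1.08 Tz 0.362 sum 1.441 open 0.124 zt [-0.012  0.003 -1.   ]
t 42.85 r 144.6 head 89.18 yaw 89.61 Ft 7.41 Fr 0.23 Fz 4.68 rxF 1.064 Tz 0.335 sum 1.399 open 0.122 zt [-0.012  0.003 -1.   ]
t 42.9 r 144.6 head 89.19 yaw 89.61 Ft 7.22 Fr 0.16 Fz 3.94 rxF 1.037 Tz 0.42 sum 1.458 open 0.126 zt [-0.012  0.003 -1.   ]
t 42.95 r 144.7 head 89.18 yaw 89.62 Ft 8.15 Fr 0.12 Fz 4.61 rxF 1.171 Tz 0.368 sum 1.54 open 0.123 zt [-0.012  0.003 -1.   ]
t 43.0 r 144.6 head 89.18 yaw 89.61 Ft 7.43 Fr 0.97 Fz 4.52 rxF 1.068 Tz 0.375 sum 1.443 open 0.124 zt [-0.012  0.003 -1.   ]
t 43.05 r 144.6 head 89.17 yaw 89.61 Ft 7.5 Fr 1.02 Fz 5.19 rxF 1.078 Tz 0.415 sum 1.493 open 0.126 zt [-0.012  0.003 -1.   ]
```

Call:
carry_out(steps=[[[0, 0, 0.0015, 0, 0.4], [0, 0, 0.003, 0, 0.9], [0, 0, 0.0036, 0, 1.1], [0, 0, 0.0036, 0, 1.1]]])

```text
clock: 43.45
eef_pos: [543.7, 145.0, 297.7]
tcp_rot: [-3.128, -0.003, 1.547]
contact_force: [-7.7, 0.6, 4.9]
opening: 0.122
```

```bash
python3 -c "
from h import *
for i in range(4):
    tq(); grab_frame('top')
tq()"
```

```text
t 43.45 r 144.7 head 88.15 yaw 88.66 Ft 7.78 Fr 0.42 Fz 4.87 rxF 1.117 Tz 0.354 sum 1.471 open 0.122 zt [-0.014  0.003 -1.   ]
t 43.5 r 144.7 head 88.17 yaw 88.66 Ft 8.59 Fr 0.32 Fz 4.72 rxF 1.234 Tz 0.407 sum 1.641 open 0.122 zt [-0.014  0.003 -1.   ]
t 43.55 r 144.7 head 88.18 yaw 88.67 Ft 8.87 Fr 1.06 Fz 4.87 rxF 1.275 Tz 0.369 sum 1.644 open 0.121 zt [-0.014  0.003 -1.   ]
t 43.6 r 144.7 head 88.18 yaw 88.66 Ft 8.67 Fr 0.37 Fz 5.1 rxF 1.244 Tz 0.391 sum 1.635 open 0.123 zt [-0.014  0.003 -1.   ]
t 43.65 r 144.7 head 88.17 yaw 88.66 Ft 8.31 Fr 1.56 Fz 4.69 rxF 1.195 Tz 0.417 sum 1.611 open 0.117 zt [-0.014  0.003 -1.   ]
```

Call:
carry_out(steps=[[[0, 0, 0.0012, 0, 0.3], [0, 0, 0.0026, 0, 0.6], [0, 0, 0.0028, 0, 0.6], [0, 0, 0.0028, 0, 0.6]]])

```text
clock: 44.05
eef_pos: [545.3, 145.0, 297.4]
tcp_rot: [-3.125, -0.003, 1.54]
contact_force: [-8.0, 1.4, 5.9]
opening: 0.122
```

```bash
python3 -c "
from h import *
for i in range(4):
    tq(); grab_frame('top')
tq()"
```

```text
t 44.05 r 144.8 head 87.51 yaw 88.21 Ft 8.14 Fr 1.14 Fz 5.92 rxF 1.166 Tz 0.405 sum 1.571 open 0.122 zt [-0.016  0.003 -1.   ]
t 44.1 r 144.8 head 87.52 yaw 88.21 Ft 8.84 Fr 0.65 Fz 5.9 rxF 1.266 Tz 0.381 sum 1.647 open 0.126 zt [-0.016  0.003 -1.   ]
t 44.15 r 144.8 head 87.52 yaw 88.22 Ft 8.39 Fr -0.12 Fz 5.21 rxF 1.202 Tz 0.403 sum 1.605 open 0.123 zt [-0.016  0.003 -1.   ]
t 44.2 r 144.8 head 87.52 yaw 88.22 Ft 8.53 Fr 0.89 Fz 4.64 rxF 1.225 Tz 0.387 sum 1.612 open 0.125 zt [-0.016  0.003 -1.   ]
t 44.25 r 144.8 head 87.52 yaw 88.22 Ft 8.38 Fr 0.99 Fz 5.52 rxF 1.202 Tz 0.394 sum 1.596 open 0.121 zt [-0.016  0.003 -1.   ]
```

Call:
carry_out(steps=[[[0, 0, 0.0015, 0, 0.4], [0, 0, 0.003, 0, 0.8], [0, 0, 0.0038, 0, 1], [0, 0, 0.0038, 0, 1]]])

```text
clock: 44.65
eef_pos: [547.9, 145.0, 297.2]
tcp_rot: [-3.122, -0.003, 1.525]
contact_force: [-8.3, 1.7, 5.8]
opening: 0.126
```

```bash
python3 -c "
from h import *
for i in range(3):
    tq(); grab_frame('top')
tq()"
```

```text
t 44.65 r 144.9 head 86.47 yaw 87.36 Ft 8.52 Fr 1.38 Fz 5.8 rxF 1.221 Tz 0.423 sum 1.645 open 0.126 zt [-0.019  0.003 -1.   ]
t 44.7 r 144.9 head 86.49 yaw 87.36 Ft 9.01 Fr 0.85 Fz 5.06 rxF 1.295 Tz 0.364 sum 1.659 open 0.125 zt [-0.019  0.004 -1.   ]
t 44.75 r 144.9 head 86.5 yaw 87.37 Ft 9.04 Fr 1.78 Fz 5.73 rxF 1.298 Tz 0.414 sum 1.712 open 0.12 zt [-0.019  0.004 -1.   ]
t 44.8 r 144.9 head 86.5 yaw 87.37 Ft 8.3 Fr 0.5 Fz 5.68 rxF 1.188 Tz 0.324 sum 1.513 open 0.128 zt [-0.019  0.003 -1.   ]
```

Call:
carry_out(steps=[[[20, 0, -0.002, 0, 0], [50, 0, -0.003, 0, 0], [50, 0, -0.003, 0, 0], [50, 0, -0.003, 0, 0], [50, 0, -0.003, -0.03, 0], [50, 0, -0.003, -0.08, 0], [50, 0, -0.003, -0.12, 0], [50, 0, -0.003, -0.12, 0]]])

```text
clock: 45.6
eef_pos: [549.1, 145.2, 423.4]
tcp_rot: [-3.134, -0.007, 1.527]
contact_force: [0.0, -0.5, -1.0]
opening: 0.502
```

```bash
python3 -c "
from h import *
st()
f=grab_frame('scene'); crop(f,240,130,130,110,6,'s37.png')"
```

```text
t 45.6 p [549.1 145.2 423.4] yaw 87.48 zt [-0.007  0.007 -1.   ] F [ 0.02 -0.47 -0.96] T [-0.06 -0.06 -0.01] open 0.502 q [0.25 0.25 1.74 0.01 1.16 0.29]
```

View pics/s37.png

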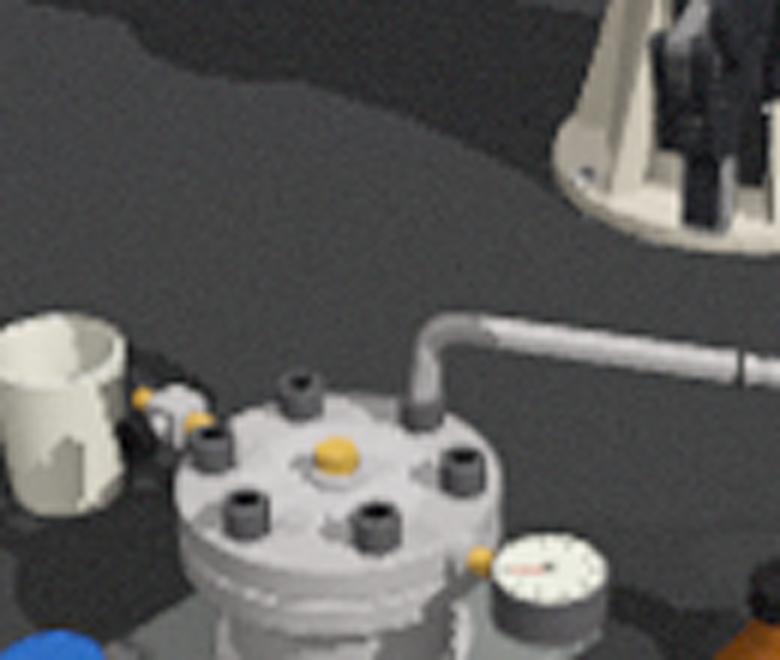

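Call:
carry_out(steps=[[[50, 0.04, 0, -0.03, 0], [50, 0.08, 0, -0.05, 0], [50, 0.12, 0, -0.05, 0], [50, 0.16, 0, -0.05, 0], [50, 0.2, 0, -0.05, 0], [50, 0.2, 0, -0.05, 0]]])

```text
clock: 46.25
eef_pos: [557.4, 348.6, 469.6]
tcp_rot: [-3.13, -0.007, 1.531]
contact_force: [-0.5, -0.0, -1.1]
opening: 0.499
```

```bash
python3 -c "
from h import *
st()
f=grab_frame('top'); crop(f,250,130,200,150,4,'t38.png')"
```

```text
t 46.25 p [557.4 348.6 469.6] yaw 87.72 zt [-0.012  0.007 -1.   ] F [-0.49 -0.   -1.11] T [ 0.03 -0.03  0.02] open 0.499 q [0.55 0.35 1.48 0.01 1.31 0.59]
```

View pics/t38.png

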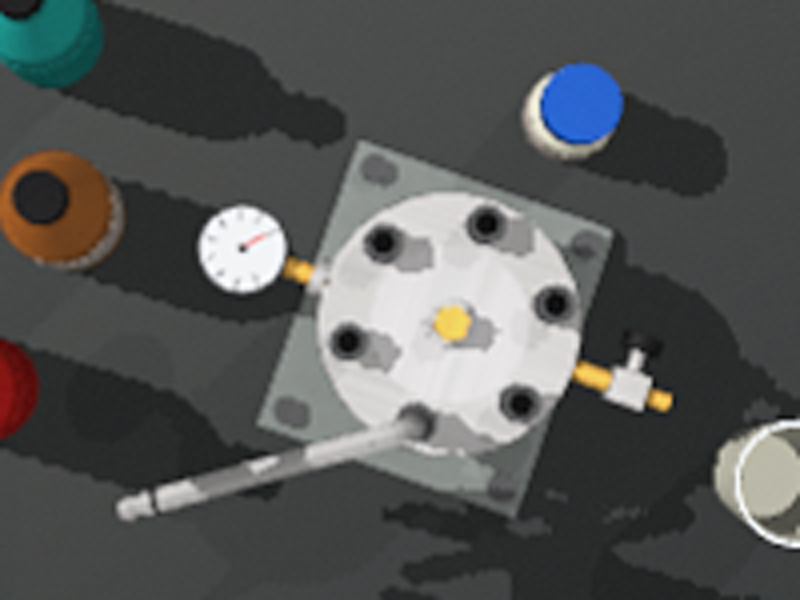

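```bash
python3 -c "
from h import *
f=grab_frame('top')
T=lambda u,v:(250+(u+.5)/4-.5,130+(v+.5)/4-.5)
a=onz(f,T(418,423),165);b=onz(f,T(128,507),141);d=b-a;print(a,b,np.degrees(np.arctan2(d[1],d[0])),np.linalg.norm(d))"
```

```text
[542.70022464   1.90691755 165.        ] [492.40189186 156.88331329 141.        ] 107.98108728654984 164.69245736923924
```

```bash
python3 -c "
from h import *
f=grab_frame('top');a=cv2.imread('pics/top0.png');b=f['image'][:,:,::-1]
for n,(x,y,w,h) in dict(amber=(245,163,40,38),beaker=(425,228,45,42),jar=(376,140,35,30)).items(): print(n,np.abs(a[y:y+h,x:x+w].astype(int)-b[y:y+h,x:x+w]).mean().round(1))
s=r.sense();print(s['clock'],np.abs(s['qvel']).max())
print(workorder.sign_off())"
```

```text
amber 1.2
beaker 6.8
jar 1.3
46.4 0.02015777765785889
the job is handed in; nothing more can be done
None
```

The screw is turned tight, and the key is left fully home in it on its short arm. The job was handed in at 46.4 s, with the arm clear of everything.

**What I did:** I pulled the key off its ball end and tipped it over in the grip, against a neighbouring screw head on the lid. The socket then had to be found by feel and by turning the key; the key went in at a heading of about 152°. I seated it, regripped the long arm about 145 mm out, levered it round clockwise, let go and backed off.

**Last checks:**
- **Seating:** the short arm went about 16 mm down before it met solid resistance, which matches the socket depth. The key stands by itself with the long arm drooping.
- **Torque:** the screw turned at a steady 1.0 N m, then the torque climbed. The last pull averaged about 1.63 N m (readings 1.51 to 1.71), measured as wrist force times arm plus wrist twist. Force times arm alone gave only 1.2 to 1.3 N m, under the 1.35 N m limit. I trusted the combined figure because it held at 1.0 N m while the screw turned.
- **Spring-back (disagrees):** on release the long arm came back about 20°. At 1.63 N m I expected about 17° from the head's spring plus socket play. Taken by itself, that would mean a torque of about 2.3 ± 0.4 N m, above the 2.1 N m strain limit. I put more weight on the force reading but did not pull again to check.
- **Bottle, beaker and jar:** bottle and jar look unchanged from the first top picture. The beaker's patch differs somewhat more (6.8 grey levels against about 1.2). The arm's shadow is a likely cause, but I did not confirm it. I made no deliberate contact with any of them.

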